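# Seat the nested lids on a canister, take off the outer lid alone

## Robot

A 7-joint arm with a two-finger parallel gripper is mounted at the origin on a cart in front of the work surface, level with it; the furniture and walls round the work are solid. World frame = base frame: x ahead of the robot, y to its left, z up, the work surface at z = 0. Lengths are in mm, angles in rad, forces in N, time in s.
With the tool pointing down it reaches from about 425 to 875 mm from the base axis. Payload 8.4 kg.
Tool frame: the origin (TCP) lies at the very end of the fingers, on their centre line; the grasp point (between the pads) lies robot.grip_depth behind it (robot.grip_depth is the distance from the TCP to the grasp point, in mm); z points along the fingers, x is the direction in which the jaws open and shut, and the axes are right-handed (so a half turn about z gives the same grasp; the last joint's range is limited). The gripper opens to 85 mm and grips with 20 to 120 N. Pads are 22 mm wide; open, the fingers measure 114 mm over their backs; the gripper's body (76 mm by 85 mm) begins 54 mm behind the grasp point. The pads swing forward as they close: fully open they stand 13 mm farther back than shut.
Start: joints at [1.182, 0.333, 0.04, 1.465, -0.013, 1.343, -0.059], TCP at [185.722, -622.872, 205.808] pointing down, gripper open.
Joint ranges: [-2.58, 2.58], [-0.38, 2.09], [-1.3, 1.39], [0.25, 2.4], [-1.5, 4.64], [0.08, 2.09], [-2.65, 2.65]. Speed limits (rad/s): [2.22, 2.22, 2.79, 2.79, 3.14, 3.14, 3.14].

## Interface

Orientations are given as a unit quaternion [w, x, y, z].
In Python, from cell import sensors, vision, job_done, robot gives the robot as it stands.
- The arm moves only by the tool servo_tool, never from a script. Its argument "moves" is a list that holds one entry, the list of rows, each a list of 5 numbers: the closure, from 0 (fully open) to 1 (shut), then the shift along the world's x, y, z in mm, then the turn about the world's z in rad. A call has 1 to 8 rows; each row shifts and turns the commanded pose from where the row before left it; what a row does not reach is not made up. A row lasts 1/10 s, in which the tool goes at most 50 mm and 8.59 degrees, less where a joint would pass 70% of its speed; a pose out of reach is approached as far as the arm can. A call with a gripper value outside its range is refused whole. The fingers move at their own pace and stop on an object; "newtons" is the grip in N (left out, the last holds). Time passes only in rows, so rows that do not move let the fingers close. It gives the time, the measured TCP pose, the force and the opening at its end, in the units of the state.
- sensors.get_obs(): the state, without advancing time (a new reading comes with each control period).
- vision.read_camera(name): name is "scene" or "side" or "wrist"; returns a dict with "img" (400x640x3 uint8, blue, green, red), "mtx" (3x3 intrinsics, pixels), "k1" (the pictures are not rectified: a ray, as slopes to the right and down, at radius r is drawn at 1 + k1 r^2 times it, then the intrinsics apply), "R" (3x3) and "t" (3): a world point X has camera coordinates R X + t; the wrist camera has in their place "mount" (4x4, takes a point from camera to tool coordinates, whose origin is the TCP and whose axes are the tool frame's). Camera axes: x right, y down, z forward; pixel columns grow to the right and rows downward; lengths in mm; the calibration is good to about 2 mm. A picture is of the moment at which its call begins: read the wrist's pose just before it. There is no depth.
- job_done(): hands the job in, once; it reports no verdict.
The state is a dict: "clock": time; "qpos": joint angles; "dq": joint speeds; "joint_torque": joint torques, N m; "tool_pos": TCP position; "eef_rot": TCP orientation; "contact_force": force on the tool from outside, world axes, zero at the start; "moment": the same for the moment, N m; "finger_gap": finger opening in mm.
Only numpy, scipy, OpenCV 4.12 (cv2) and the standard library are available. Lean on these libraries where they do the work, as an engineer would, in place of code of your own. Each camera call takes 0.05 s, during which the arm holds its last target.

## Task

Put the two-part lid set, nested as it lies, onto the open steel canister: carry it over by the wooden knob, lower it until both lids are fully home (the inner lid's plug in the mouth, the outer lid's skirt down over the neck on the shoulder) and let it go. Then take the outer lid alone by the raised collar round the knob and lift it straight off, so that the inner lid stays seated in the mouth and keeps the canister shut. Finish still holding the outer lid in the air, level, its lower edge at least 5 cm above the top of the knob; leave the canister standing where it is and do not disturb the other things.

Things in the scene. Friction and masses are not known exactly. Their poses are not given: they have to be found in the camera images.
- canister: Open round steel canister, loose, about 0.9 kg, upright, 100 mm diameter; left or right of the lid set. Origin: centre of its underside, z up. Flat shoulder at height 75 mm; on it a neck, 74 mm outside and 64 mm inside diameter, rim at 91 mm.
- canister_mouth (a point): Centre of the canister's mouth, level with the neck's rim (91 mm above the canister's underside).
- outer_lid: Outer lid: round steel cap, loose, about 0.12 kg. Origin: centre of the skirt's lower edge, z up. Skirt 90 mm outside, 82 inside diameter; top plate 22 to 26 mm above the origin with a 24 mm hole in the middle. At the start it stands on its skirt on the worktop, the inner lid inside it. Home: skirt on the canister's shoulder, origin 75 mm above the canister's origin.
- collar (a point): Middle of the outer lid's raised collar round the hole, where it is gripped: 36 mm outside diameter, 15 mm high (26 to 41 mm above the outer lid's origin; this point is at 33.5 mm).
- inner_lid: Inner lid, loose, about 0.15 kg, inside the outer lid. Origin: centre of the plug's underside, z up. Plug 59 mm diameter (52 at the bottom), 12 mm high; flange 72 mm, from 12 to 16 mm, wider than the outer lid's hole, so lifting the knob lifts both lids. Both origins start level; carried, the outer one hangs 6 mm lower. Home: flange on the neck's rim, origin 79 mm above the canister's origin.
- knob_top (a point): Centre of the top of the inner lid's straight wooden knob, 64 mm above that lid's origin. Knob 20 mm diameter, from 16 to 64 mm, up through the outer lid's hole with 2 mm play all round; it stands 23 mm out of the collar on the worktop, 27 mm when both lids are home (the lids are then free of each other by 2 mm).
- candle: Bystander: small tealight candle in a metal cup, 38 mm diameter, 15 mm high, between the two places. Origin under its centre.
- mug: Bystander: striped cup, 65 x 88 x 50 mm, at the right. Origin under its centre.
- glass_pot: Bystander: dark green-grey round pot, 72 mm diameter, 54 mm high, at the left. Origin under its centre.
- sugar_bowl: Bystander: round polished steel sugar bowl with its own ball-topped lid, 74 mm diameter, 71 mm high, farther back. Origin under its centre.
- mill: Bystander: wooden pepper mill, 58 mm diameter, 170 mm high, farther back. Origin under its centre.
- fork: Bystander: small metal fork lying flat, 193 x 26 x 15 mm, farther back at the left. Origin under its centre.
There are look-alikes about, which are no part of the job. Leave any purple look-alike of the canister alone. Leave any pink look-alike of the outer_lid alone.

How it is judged (in metres and radians):
On the way, in this order (a step that is already met when the one before it is completed fails the run):
1. the lid set is carried clear of the worktop, still nested (height (world z) of inner_lid above 0.06 m and z of outer_lid in the frame of inner_lid below -0.003 m and contact force between the fingers and inner_lid above 0.5 N), for 0.2 s.
2. both lids are fully home on the canister and let go (z of inner_lid in the frame of canister between 0.076 and 0.082 m and horizontal distance between inner_lid and canister_mouth below 0.005 m and angle between the z axis of each of inner_lid, outer_lid and the z axis of canister, either way round below 0.08 rad and z of outer_lid in the frame of canister between 0.072 and 0.078 m and horizontal distance between outer_lid and canister_mouth below 0.007 m and contact force between each of the arm, the fingers and inner_lid below 0.1 N and contact force between each of the arm, the fingers and outer_lid below 0.1 N), for 0.2 s.
At the end, for the whole second after the job is handed in: Only the fingers hold the outer lid, still, level within 20 degrees, its lower edge 45 mm or more above the knob; the inner lid is home in the mouth (within 3 mm in height, 5 mm off centre, not tilted); the canister is upright within 50 mm of its start (z of inner_lid in the frame of canister between 0.076 and 0.082 m and horizontal distance between inner_lid and canister_mouth below 0.005 m and angle between the z axis of inner_lid and the z axis of canister, either way round below 0.08 rad and z of outer_lid in the frame of knob_top above 0.045 m and angle between outer_lid's own z axis and vertical below 0.35 rad and contact force between the fingers and outer_lid above 1 N and linear speed of outer_lid below 0.03 m/s and contact force between each of outer_lid, the fingers and inner_lid below 0.1 N and contact force between outer_lid and canister below 0.1 N and contact force between outer_lid and candle below 0.1 N and contact force between outer_lid and mug below 0.1 N and contact force between outer_lid and glass_pot below 0.1 N and contact force between outer_lid and sugar_bowl below 0.1 N and contact force between outer_lid and mill below 0.1 N and contact force between outer_lid and fork below 0.1 N and linear speed of each of inner_lid, canister below 0.02 m/s and angle between canister's own z axis and vertical below 0.08 rad and distance of canister from where it was at the start of the episode below 0.05 m); the arm keeps its last pose, push and grip.
It fails at once if the two lids are taken apart while the inner lid is not seated in the canister (z of outer_lid in the frame of inner_lid above 0.008 m and not (z of inner_lid in the frame of canister between 0.07 and 0.085 m and horizontal distance between inner_lid and canister_mouth below 0.008 m)).
It fails at once if the lid set is let go in the air (dropped) instead of being lowered (height (world z) of inner_lid above 0.02 m and contact force between the fingers and inner_lid below 0.02 N and z of inner_lid in the frame of canister above 0.091 m).
It fails at once if the canister or a lid is tipped over (angle between any of canister, outer_lid, inner_lid's own z axis and vertical above 0.5 rad).
It fails at once if a bystander is disturbed (moved more than 30 mm) (distance of any of candle, mug, glass_pot, sugar_bowl, mill, fork from where it was at the start of the episode above 0.03 m).
It also fails if it takes over 50 s, if anything falls off the work surface, if the arm or the gripper's body presses on something with over 40 N, if the wrist force passes 120 N, or if a joint passes its speed limit or range.

## Working session

There is one attempt and no reset: what is moved stays moved. The work goes in short steps, Python scripts to look and compute and a tool call to move; the robot and the scene stay as the last step left them, time stands still between calls to the robot, and variables do not carry over. Pictures are saved under pics/ and viewed, and the job is handed in when it is done.

Besides the shell and the picture viewer there is one more tool, called after "Request:" as name(argument=value, ...), one argument or row to a line, values as JSON. servo_tool: Moves the arm, as the interface text tells. Its arguments: {"type":"object","properties":{"moves":{"type":"array","items":{"type":"array","items":{"type":"array","items":{"type":"number"}}}},"newtons":{"type":"number"}},"required":["moves"]}

```bash
ls; mkdir -p pics; python3 - <<'E'
from cell import sensors, vision, robot
import cv2
o=sensors.get_obs()
for k,v in o.items(): print(k,v)
print(robot.grip_depth)
for n in ["scene","side","wrist"]:
    c=vision.read_camera(n); cv2.imwrite(f"pics/{n}0.png",c["img"])
    print(n,c["mtx"],c["k1"],c.get("R"),c.get("t"),c.get("mount"))
E
```

```text
pics
clock 0.0
qpos [ 1.18177985  0.3339405   0.03987905  1.4662622  -0.01342479  1.34330482
 -0.05846509]
dq [5.58757691e-05 1.02663308e-03 9.00528410e-05 2.45874078e-04
 1.61849522e-04 1.71620354e-03 2.08886661e-04]
joint_torque [-8.96035708e-04 -6.58539033e+01  1.36458948e+00 -4.05563593e+01
  1.63696334e-02  1.25881893e-02 -4.73109466e-06]
tool_pos [ 185.58829497 -622.42373001  204.90667812]
eef_rot [-4.55616660e-04  8.01804966e-01 -5.97585238e-01 -6.87016987e-04]
contact_force [ 0.31711299 -0.66876751 -0.53185781]
moment [-0.02469173  0.00220561  0.00147253]
finger_gap 85.63118992403811
18.700000000000003
scene [[467.31537903   0.         315.98932873]
 [  0.         467.31537903 197.18472943]
 [  0.           0.           1.        ]] -0.031623848937727725 [[-0.88479272 -0.46594415  0.00615596]
 [-0.35620311  0.66776741 -0.65361   ]
 [ 0.300435   -0.58050214 -0.7568065 ]] [ 393.65251385  248.55788896 1439.40482122] None
side [[487.14843689   0.         317.00629188]
 [  0.         487.14843689 202.985457  ]
 [  0.           0.           1.        ]] -0.04110956891616959 [[ 0.3341575  -0.94246593  0.00983513]
 [-0.78833175 -0.2851972  -0.5451565 ]
 [ 0.51659638  0.17441479 -0.8382766 ]] [-179.41284212  420.13950892 1418.30647854] None
wrist [[327.39885107   0.         323.75982513]
 [  0.         327.39885107 201.15613566]
 [  0.           0.           1.        ]] -0.03767341997250939 None None [[ 9.99999916e-01 -4.05664251e-04 -5.20102881e-05  1.34285337e+00]
 [ 4.03869924e-04  9.59426990e-01  2.81956890e-01 -7.12912344e+01]
 [-6.44797565e-05 -2.81956888e-01  9.59427073e-01 -1.69135783e+02]
 [ 0.00000000e+00  0.00000000e+00  0.00000000e+00  1.00000000e+00]]
```

View pics/scene0.png

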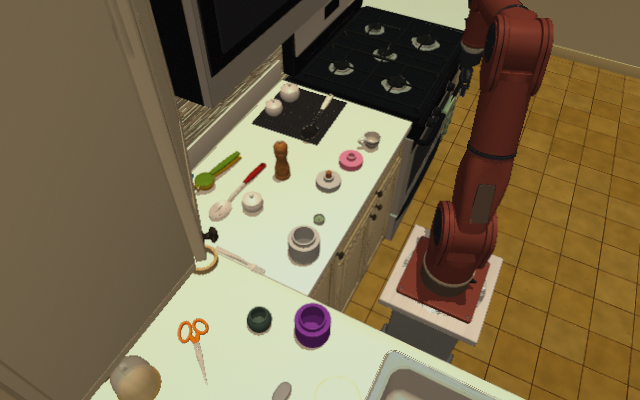

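View pics/side0.png

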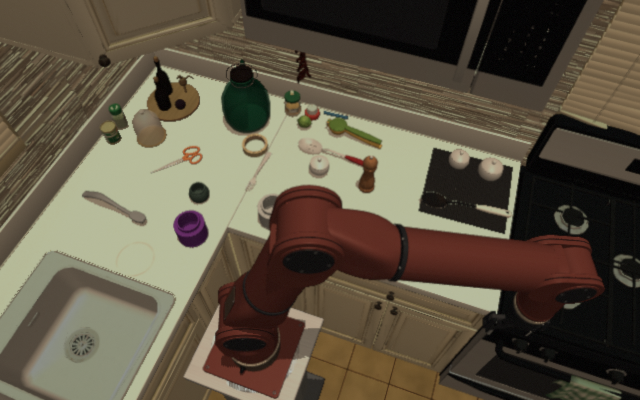

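View pics/wrist0.png

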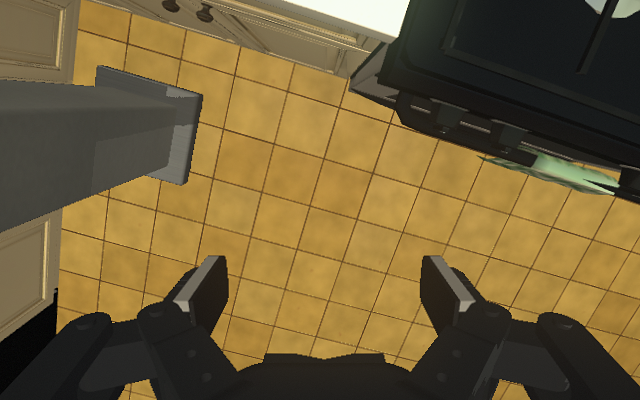

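Scene view: steel canister at (304,244), steel lid set with a wooden knob at (328,180), candle at (319,219), mug at (371,139), sugar bowl at (252,202). In the side view the arm hides the lid set.

What could be mistaken for the lid set: pink lid at (351,159) and sugar bowl at (252,202). For the canister: purple canister at (312,325), dark pot at (259,319) and sugar bowl. I choose (328,180) and (304,244), and will check them in a close crop.

```bash
cat > h.py <<'E'
import numpy as np, cv2
from scipy.spatial.transform import Rotation as Ro
from cell import sensors, vision
def cam(n):
    o=sensors.get_obs(); c=vision.read_camera(n)
    if n=="wrist":
        q=o["eef_rot"]; Rw=Ro.from_quat([q[1],q[2],q[3],q[0]]).as_matrix(); M=np.array(c["mount"])
        Rc=Rw@M[:3,:3]; tc=Rw@M[:3,3]+o["tool_pos"]
        c["R"]=Rc.T; c["t"]=-Rc.T@tc
    c["o"]=o
    return c
def ray(c,u,v):
    K=c["mtx"]; d=np.array([(u-K[0,2])/K[0,0],(v-K[1,2])/K[1,1]]); s=d.copy()
    for _ in range(20): s=d/(1+c["k1"]*(s@s))
    R=np.array(c["R"]); t=np.array(c["t"])
    return -R.T@t, R.T@np.array([s[0],s[1],1.])
def onz(c,u,v,z):
    p,d=ray(c,u,v); return p+d*(z-p[2])/d[2]
def proj(c,X):
    x=np.array(c["R"])@np.array(X,float)+np.array(c["t"]); s=x[:2]/x[2]; s=s*(1+c["k1"]*(s@s)); K=c["mtx"]
    return np.array([K[0,0]*s[0]+K[0,2],K[1,1]*s[1]+K[1,2]])
E
python3 - <<'E'
from h import *
c=cam("scene"); im=c["img"]
cv2.imwrite("pics/crop1.png",cv2.resize(im[120:280,230:400],None,fx=3.5,fy=3.5,interpolation=cv2.INTER_CUBIC))
print("knob",onz(c,328,173,64),"lidtop",onz(c,328,182,26)); print("can rim",onz(c,304,234,91)); print("candle",onz(c,319,218,15))
print("mug",onz(c,371,141,25),"pink",onz(c,351,160,20),"bowl",onz(c,252,202,40),"mill base",onz(c,281,176,0))
E
```

```text
knob [ 490.02670245 -175.29804595   64.        ] lidtop [ 485.60175412 -168.69442176   26.        ]
can rim [427.17532011 113.78861633  91.        ]
candle [442.40818916 -16.77147181  15.        ]
mug [ 436.45301971 -440.64585567   25.        ] pink [ 462.5439351  -313.98649927   20.        ] bowl [665.71728797  46.46767917  40.        ] mill base [ 661.76781733 -135.81429264    0.        ]
```

View pics/crop1.png

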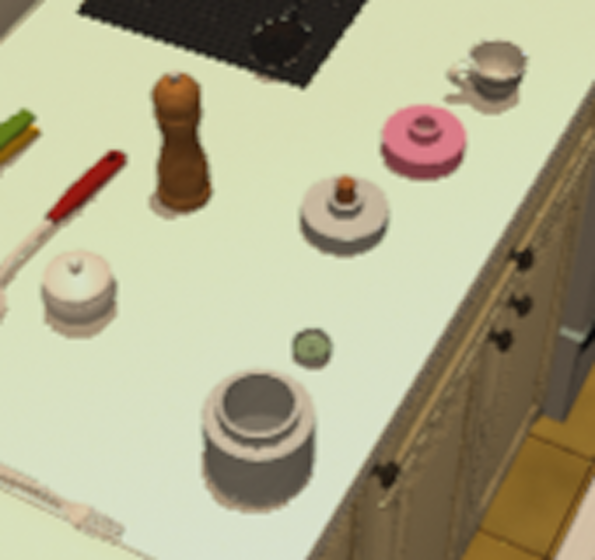

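The crop confirms it. The steel cap with the wooden knob through its collar is the lid set, and the open steel vessel is the canister. The pink one and the purple one are the look-alikes. Next I move above the lid set at about the present height.

Request:
servo_tool(
  moves=[
    [[0,20,30,0,0.06],[0,22,33,0,0.07],[0,22,33,0,0.07],[0,22,33,0,0.07],[0,22,33,0,0.07],[0,22,33,0,0.07],[0,22,33,0,0.07],[0,22,33,0,0.07]],
  ],
  newtons=30,
)

```text
clock: 1.0
tool_pos: [360.3, -360.4, 205.8]
eef_rot: [0.0, 0.934, -0.356, 0.0]
contact_force: [0.5, 0.1, 0.5]
finger_gap: 85.4
```

Request:
servo_tool(
  moves=[
    [[0,22,33,0,0.07],[0,22,33,0,0.07],[0,22,33,0,0.07],[0,22,33,0,0.07],[0,22,33,0,0.07],[0,18,24,0,0.05],[0,0,0,0,0],[0,0,0,0,0]],
  ],
)

```text
clock: 1.8
tool_pos: [487.7, -172.6, 205.6]
eef_rot: [0.0, 0.986, -0.164, -0.0]
contact_force: [-0.3, -0.7, -0.5]
finger_gap: 85.2
```

```bash
python3 - <<'E'
from h import *
c=cam("wrist"); cv2.imwrite("pics/w1.png",c["img"]); o=c["o"]
print(o["clock"],o["tool_pos"],o["eef_rot"],o["qpos"],o["contact_force"])
c=cam("side"); cv2.imwrite("pics/s1.png",c["img"])
E
```

```text
1.8 [ 487.68416321 -172.58277042  205.59282665] [ 3.70415744e-05  9.86408974e-01 -1.64308433e-01 -2.70514984e-04] [ 0.67074729  0.09131772 -0.4402326   1.764378    0.04050917  1.29531234
 -0.109037  ] [-0.2722673  -0.66546429 -0.53167692]
```

View pics/w1.png

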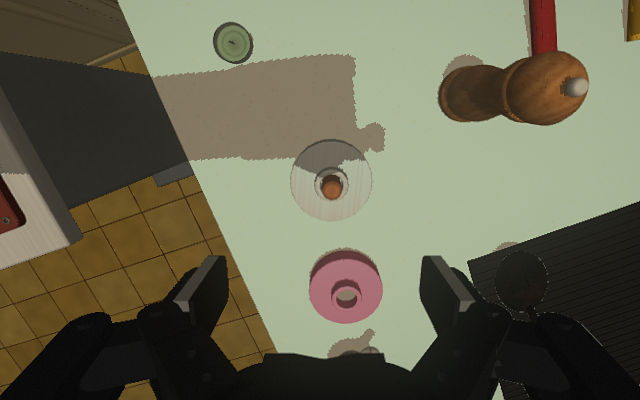

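View pics/s1.png

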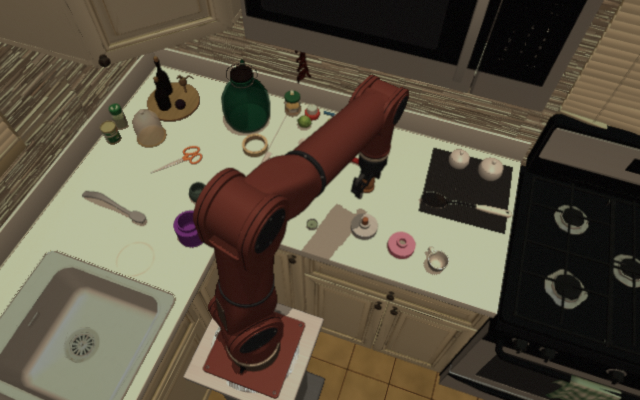

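Wrist view: lid set centred near (331,182) with the orange knob at (331,187). The pink lid is at (346,287), the candle at (233,42) and the mill at upper right. Next I measure the knob in the wrist and side views.

```bash
python3 - <<'E'
from h import *
c=cam("wrist"); im=c["img"]; hsv=cv2.cvtColor(im,cv2.COLOR_BGR2HSV)
m=cv2.inRange(hsv,(3,110,40),(22,255,255)); roi=np.zeros_like(m); roi[165:215,300:365]=255; m&=roi
ys,xs=np.nonzero(m); print("knob px",xs.min(),xs.max(),ys.min(),ys.max(),xs.mean(),ys.mean())
big=cv2.resize(im[130:230,280:385],None,fx=6,fy=6,interpolation=cv2.INTER_CUBIC); cv2.imwrite("pics/w1c.png",big[:600])
# outline of lid: find circle by Hough on gray
g=cv2.GaussianBlur(cv2.cvtColor(im,cv2.COLOR_BGR2GRAY),(3,3),0)
ci=cv2.HoughCircles(g[120:240,270:400],cv2.HOUGH_GRADIENT,1,30,param1=80,param2=15,minRadius=34,maxRadius=48)
print(ci+np.array([270,120,0]) if ci is not None else None)
s=cam("side"); cv2.imwrite("pics/s1c.png",cv2.resize(s["img"][195:260,330:400],None,fx=8,fy=8,interpolation=cv2.INTER_CUBIC))
hs=cv2.cvtColor(s["img"],cv2.COLOR_BGR2HSV); m=cv2.inRange(hs,(3,110,40),(22,255,255)); r=np.zeros_like(m); r[205:235,350:380]=255; m&=r
ys,xs=np.nonzero(m); print("side knob",xs.min(),xs.max(),ys.min(),ys.max())
E
```

```text
knob px 322 341 173 197 331.4715025906736 185.45336787564767
[[[331.5        178.5         41.70000076]]]
side knob 362 367 217 224
```

View pics/w1c.png

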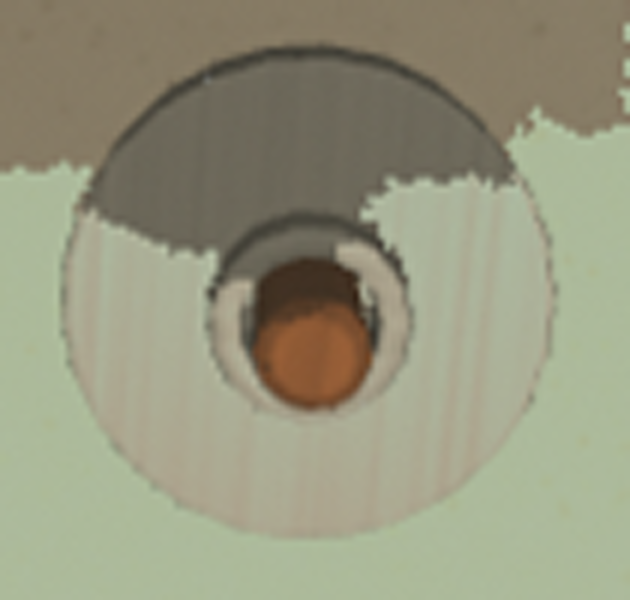

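View pics/s1c.png

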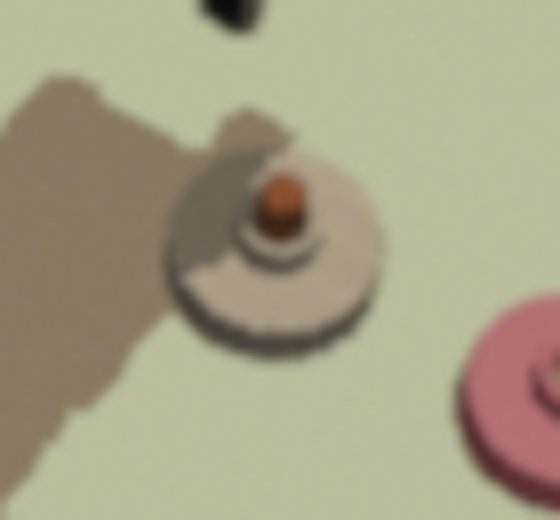

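```bash
python3 - <<'E'
from h import *
c=cam("wrist")
print("knob w",onz(c,331.9,188.8,64),"plate w",onz(c,331.2,179,26),"collar top", onz(c,280+310/6,130+312/6,41))
s=cam("side")
print("knob side",onz(s,330+282/8-.4,195+188/8-.4,64),"plate side",onz(s,330+276/8-.4,195+235/8-.4,26))
E
```

```text
knob w [ 492.2346841  -184.88249212   64.        ] plate w [ 492.80731859 -183.642166     26.        ] collar top [ 493.00072178 -183.57238547   41.        ]
knob side [ 491.62446176 -180.84681223   64.        ] plate side [ 492.18380926 -181.73794298   26.        ]
```

Request:
servo_tool(
  moves=[
    [[0,2.4,-5,-30,0],[0,2.4,-5,-40,0],[0,0,0,-25,0],[0,0,0,0,0]],
  ],
)

```text
clock: 2.5
tool_pos: [489.8, -182.7, 107.5]
eef_rot: [-0.001, 0.986, -0.165, -0.003]
contact_force: [-0.3, -0.7, 0.9]
finger_gap: 85.2
```

```bash
python3 - <<'E'
from h import *
c=cam("wrist"); cv2.imwrite("pics/w2.png",c["img"]); o=c["o"]
print(o["clock"],o["tool_pos"],o["contact_force"])
E
```

```text
2.5 [ 489.83458828 -182.72363577  107.46252231] [-0.25776993 -0.68735828  0.91083907]
```

View pics/w2.png

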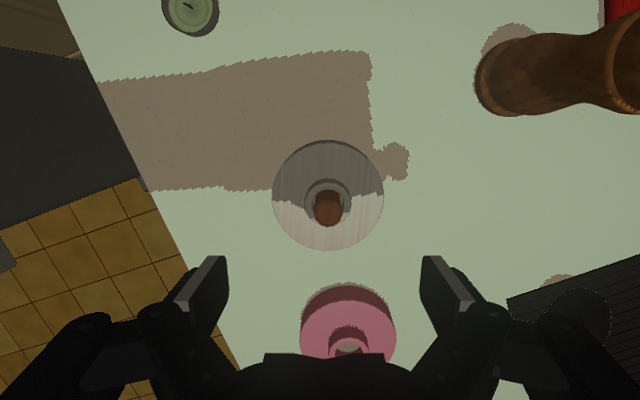

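```bash
python3 - <<'E'
from h import *
c=cam("wrist"); im=c["img"]; o=c["o"]; print(o["clock"],o["tool_pos"],o["dq"])
cv2.imwrite("pics/w2c.png",cv2.resize(im[130:260,260:395],None,fx=4.5,fy=4.5,interpolation=cv2.INTER_CUBIC))
E
```

```text
2.55 [ 491.31628339 -182.89878472  109.85308727] [-0.00082639 -0.03445143 -0.00786972 -0.0503639  -0.00893701  0.01657904
  0.00518111]
```

View pics/w2c.png

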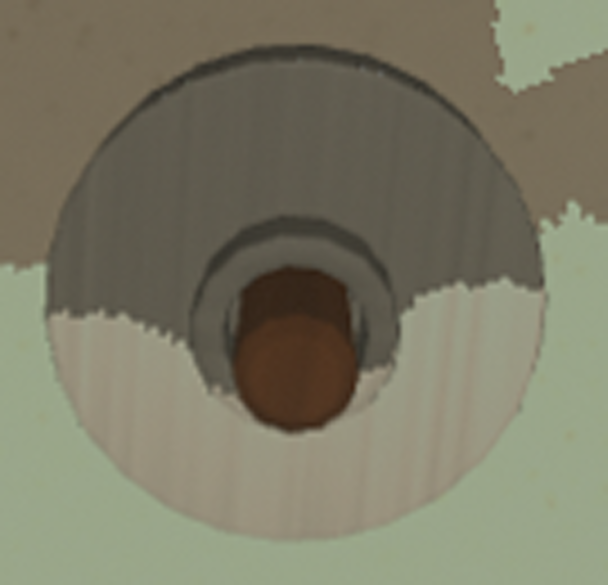

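```bash
python3 - <<'E'
from h import *
c=cam("wrist"); o=c["o"]; print(o["tool_pos"],np.abs(o["dq"]).max())
for p in [(325.7,212.5,64),(325.7,196,26),(260+295/4.5,130+318/4.5,41)]: print(onz(c,*p))
E
```

```text
[ 492.55228998 -183.08898805  111.45236615] 0.02902621697102213
[ 493.73885465 -185.1146941    64.        ]
[ 494.40088849 -183.85461943   26.        ]
[ 494.36494751 -183.35490486   41.        ]
```

Request:
servo_tool(
  moves=[
    [[0,0.5,-1,-20,0],[0,0,0,-25,0],[0,0,0,-15,0],[0,0,0,-6,0],[0,0,0,0,0],[0,0,0,0,0],[0.3,0,0,0,0],[0.5,0,0,0,0]],
  ],
  newtons=40,
)

```text
clock: 3.45
tool_pos: [493.5, -184.1, 45.6]
eef_rot: [0.0, 0.986, -0.165, 0.001]
contact_force: [0.0, 0.6, -0.1]
finger_gap: 59.2
```

```bash
python3 - <<'E'
from h import *
c=cam("wrist"); cv2.imwrite("pics/w3.png",c["img"]); o=c["o"]
print(o["clock"],o["tool_pos"],o["contact_force"],o["finger_gap"])
s=cam("side"); cv2.imwrite("pics/s3c.png",cv2.resize(s["img"][150:260,310:410],None,fx=5,fy=5,interpolation=cv2.INTER_CUBIC))
E
```

```text
3.45 [ 493.53852587 -184.08830276   45.61238439] [ 0.04814616  0.62355451 -0.14766749] 59.22742806050907
```

View pics/w3.png

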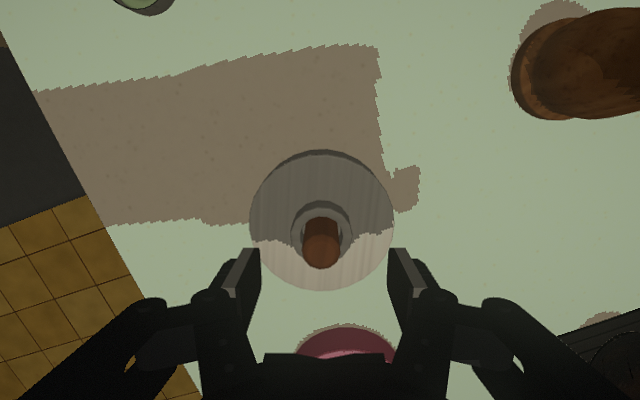

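View pics/s3c.png

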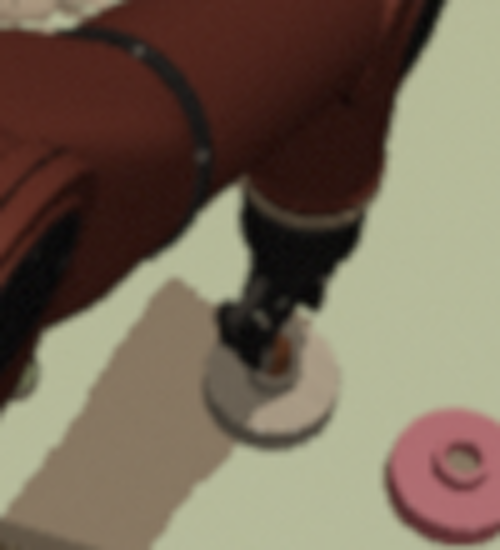

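```bash
python3 - <<'E'
from h import *
c=cam("wrist"); o=c["o"]; p=o["tool_pos"]; print(p)
for z in (46,64): print(z,proj(c,[p[0],p[1],z]))
im=c["img"];hsv=cv2.cvtColor(im,cv2.COLOR_BGR2HSV)
cv2.imwrite("pics/w3c.png",cv2.resize(im[190:300,225:415],None,fx=4,fy=4,interpolation=cv2.INTER_CUBIC))
E
```

```text
[ 493.29198562 -184.00317644   45.26618745]
46 [322.98805481 237.27133215]
64 [322.93961047 251.17614112]
```

View pics/w3c.png

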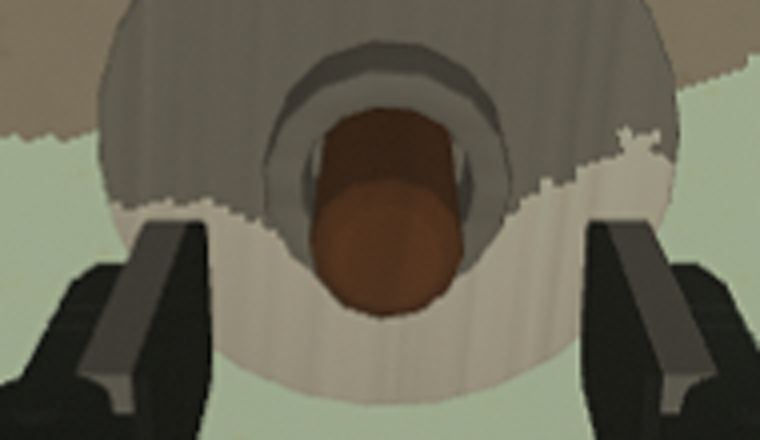

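The knob top at (321.7,252) sits on the tool axis, which is expected at (322.9,251.2). I close the fingers now.

Request:
servo_tool(
  moves=[
    [[0.6,0,0,0,0],[0.8,0,0,0,0],[1,0,0,0,0],[1,0,0,0,0],[1,0,0,0,0],[1,0,0,0,0]],
  ],
  newtons=50,
)

```text
clock: 4.2
tool_pos: [493.0, -183.9, 44.8]
eef_rot: [-0.0, 0.986, -0.165, -0.0]
contact_force: [1.2, 0.6, 0.7]
finger_gap: 0.0
```

```bash
python3 - <<'E'
from h import *
c=cam("wrist"); o=c["o"]; print(o["tool_pos"],o["finger_gap"],o["contact_force"])
cv2.imwrite("pics/w4.png",c["img"])
s=cam("side"); cv2.imwrite("pics/s4c.png",cv2.resize(s["img"][150:260,310:410],None,fx=5,fy=5,interpolation=cv2.INTER_CUBIC))
E
```

```text
[ 493.02086401 -183.86636025   44.79662711] 0.006798629409827836 [1.23618856 0.62650128 0.65578749]
```

View pics/w4.png

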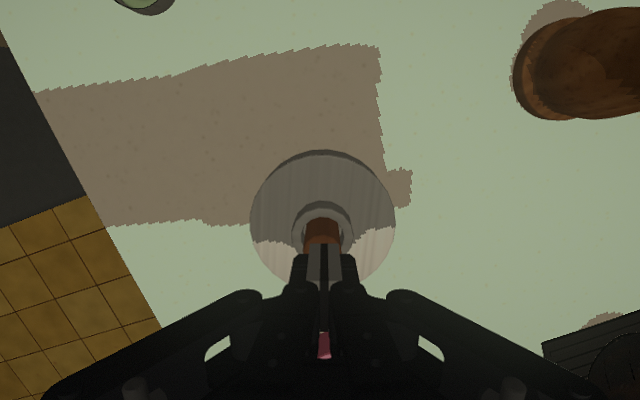

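View pics/s4c.png

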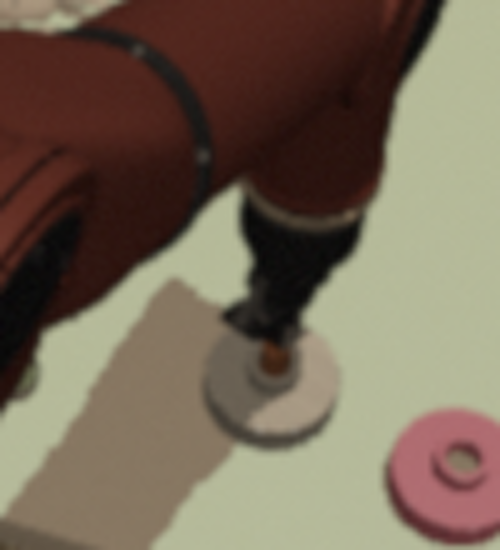

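The fingers shut to 0, so they missed. In the wrist view the closed tips cover the knob top at (325,245), and in the side crop they sit just above it. The real tips must be well behind the reported TCP: from the pad width and the camera ray I get about 30 mm. I open, go lower and measure again.

Request:
servo_tool(
  moves=[
    [[0.3,0,0,0,0],[0.3,0,0,0,0],[0.3,0,0,0,0],[0.3,0,0,-5,0],[0.3,0,0,-5,0],[0.3,0,0,-5,0],[0.3,0,0,0,0]],
  ],
)

```text
clock: 5.0
tool_pos: [492.3, -183.7, 28.8]
eef_rot: [-0.0, 0.986, -0.165, -0.001]
contact_force: [-0.6, 1.4, 0.4]
finger_gap: 59.7
```

```bash
python3 - <<'E'
from h import *
c=cam("wrist"); o=c["o"]; print(o["clock"],o["tool_pos"],o["finger_gap"],o["contact_force"])
im=c["img"]; cv2.imwrite("pics/w5c.png",cv2.resize(im[180:330,200:440],None,fx=3.3,fy=3.3,interpolation=cv2.INTER_CUBIC))
s=cam("side"); cv2.imwrite("pics/s5c.png",cv2.resize(s["img"][180:250,330:400],None,fx=8,fy=8,interpolation=cv2.INTER_CUBIC))
s=cam("scene"); cv2.imwrite("pics/sc5c.png",cv2.resize(s["img"][130:220,280:380],None,fx=6,fy=6,interpolation=cv2.INTER_CUBIC))
E
```

```text
5.0 [ 492.32463473 -183.65096661   28.76783436] 59.72859395976636 [-0.61399468  1.39455985  0.39625001]
```

View pics/w5c.png

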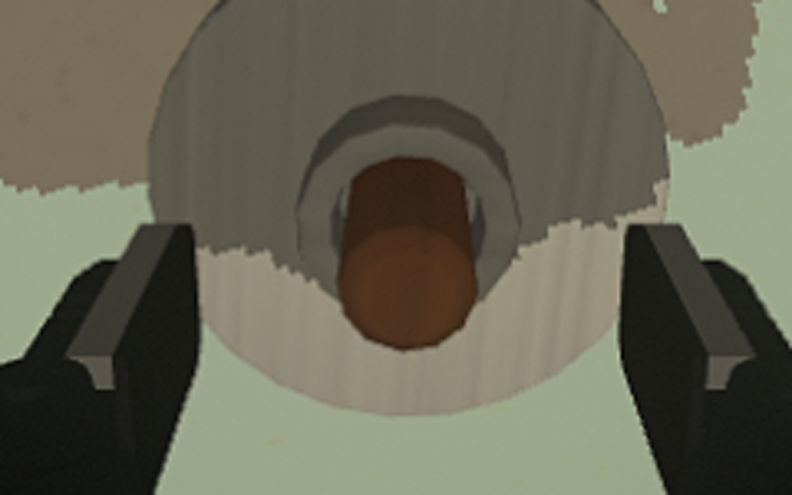

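View pics/s5c.png

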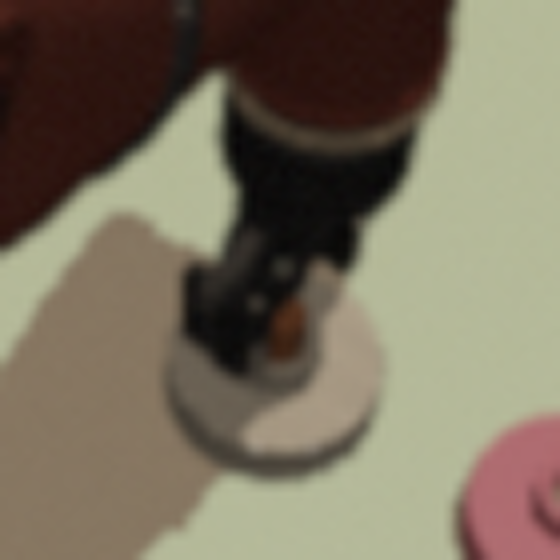

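View pics/sc5c.png

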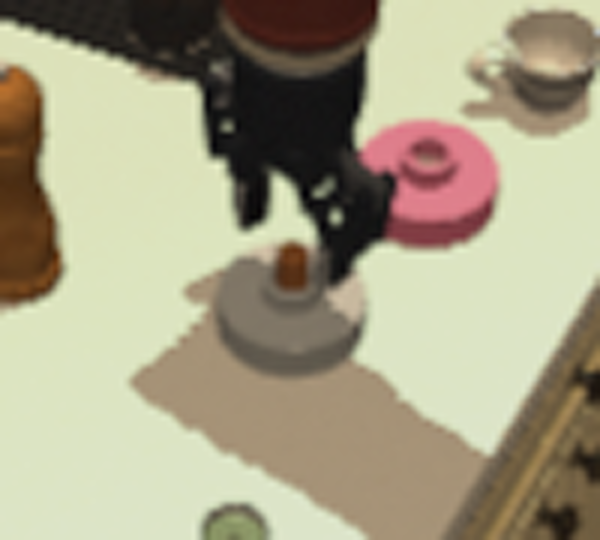

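The pad corners give the tips about 30 mm behind the reported TCP at this opening, so just above or level with the knob top. I lower another 12 mm and check.

Request:
servo_tool(
  moves=[
    [[0.35,0.5,0,-6,0],[0.35,0,0,-6,0],[0.35,0,0,0,0],[0.35,0,0,0,0]],
  ],
)

```text
clock: 5.55
tool_pos: [493.3, -183.8, 17.5]
eef_rot: [-0.0, 0.986, -0.165, -0.0]
contact_force: [0.5, -1.0, 0.5]
finger_gap: 55.5
```

```bash
python3 - <<'E'
from h import *
c=cam("wrist"); o=c["o"]; print(o["clock"],o["tool_pos"],o["finger_gap"],o["contact_force"])
im=c["img"]; cv2.imwrite("pics/w6c.png",cv2.resize(im[180:330,200:440],None,fx=3.3,fy=3.3,interpolation=cv2.INTER_CUBIC))
s=cam("side"); cv2.imwrite("pics/s6c.png",cv2.resize(s["img"][180:250,330:400],None,fx=8,fy=8,interpolation=cv2.INTER_CUBIC))
s=cam("scene"); cv2.imwrite("pics/sc6c.png",cv2.resize(s["img"][130:220,280:380],None,fx=6,fy=6,interpolation=cv2.INTER_CUBIC))
E
```

```text
5.55 [ 493.30805865 -183.78445254   17.51034537] 55.50612178420642 [ 0.47850907 -1.01763814  0.51017359]
```

View pics/w6c.png

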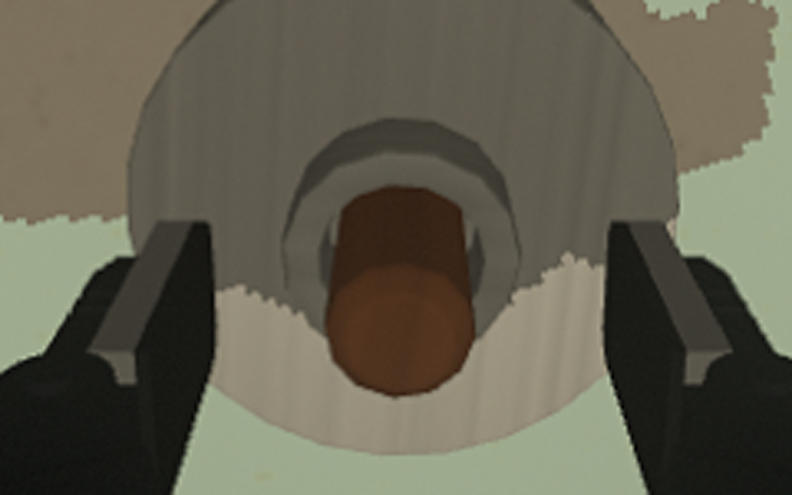

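View pics/s6c.png

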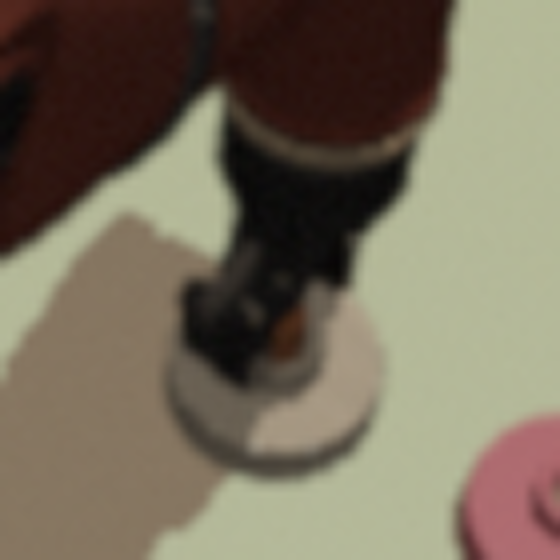

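View pics/sc6c.png

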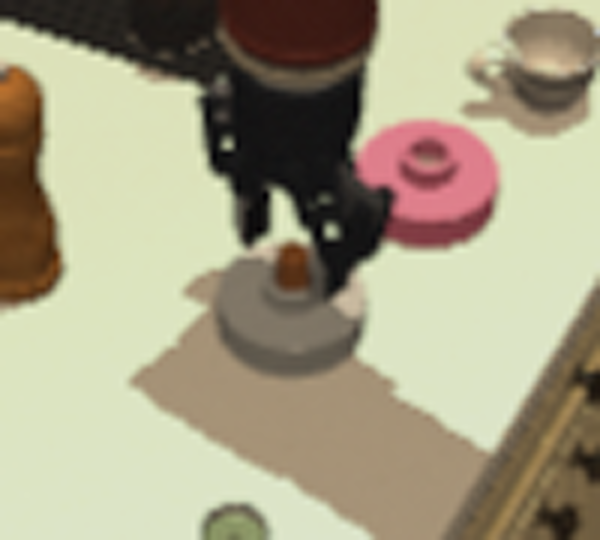

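The tips should now overlap the knob by roughly 10–19 mm. I close here.

Request:
servo_tool(
  moves=[
    [[0.6,0,0,0,0],[0.8,0,0,0,0],[1,0,0,0,0],[1,0,0,0,0],[1,0,0,0,0]],
  ],
  newtons=50,
)

```text
clock: 6.2
tool_pos: [493.6, -183.9, 17.9]
eef_rot: [0.0, 0.986, -0.165, 0.0]
contact_force: [-1.6, 0.5, 1.8]
finger_gap: 18.2
```

```bash
python3 - <<'E'
from h import *
c=cam("wrist"); o=c["o"]; print(o["clock"],o["tool_pos"],o["finger_gap"],o["contact_force"])
im=c["img"]; cv2.imwrite("pics/w7c.png",cv2.resize(im[180:330,200:440],None,fx=3.3,fy=3.3,interpolation=cv2.INTER_CUBIC))
s=cam("side"); cv2.imwrite("pics/s7c.png",cv2.resize(s["img"][180:250,330:400],None,fx=8,fy=8,interpolation=cv2.INTER_CUBIC))
s=cam("scene"); cv2.imwrite("pics/sc7c.png",cv2.resize(s["img"][130:220,280:380],None,fx=6,fy=6,interpolation=cv2.INTER_CUBIC))
E
```

```text
6.2 [ 493.5733174  -183.8975565    17.91972435] 18.232379047078084 [-1.64900956  0.54910404  1.76292015]
```

View pics/w7c.png

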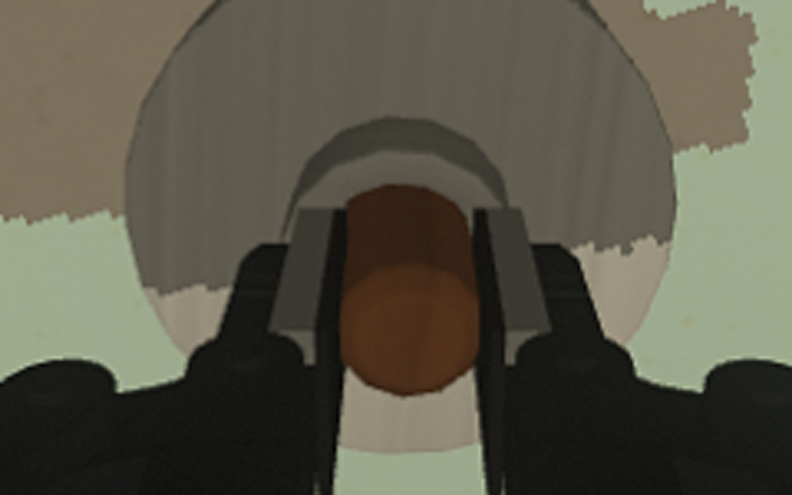

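View pics/s7c.png

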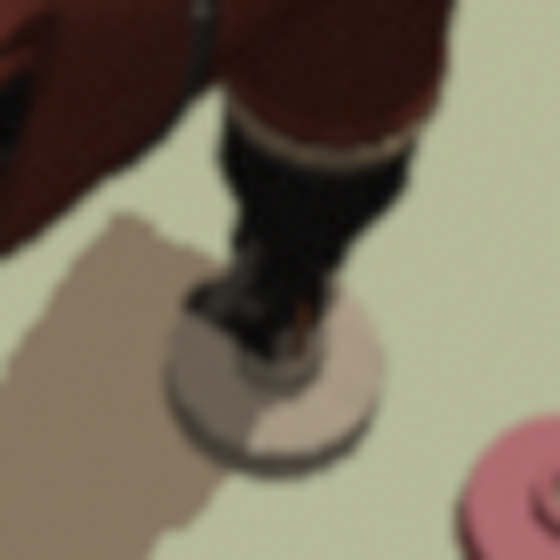

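View pics/sc7c.png

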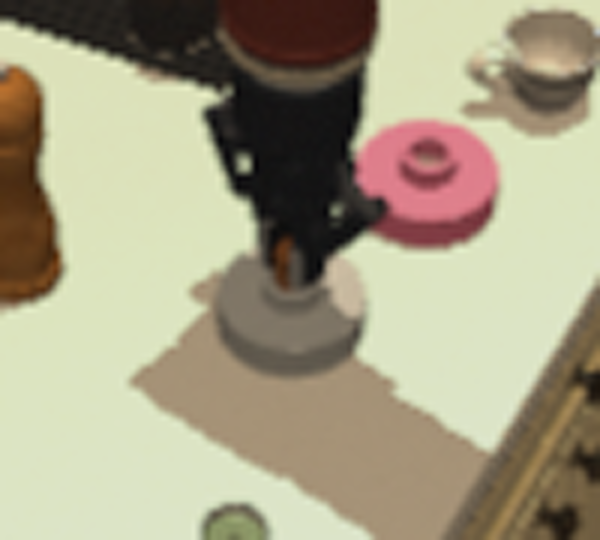

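The gap is 18 mm with the pads on either side of the knob and just above the collar. The grip is good, so I lift.

Request:
servo_tool(
  moves=[
    [[1,0,0,4,0],[1,0,0,8,0],[1,0,0,15,0],[1,0,0,20,0],[1,0,0,20,0],[1,0,0,15,0],[1,0,0,0,0],[1,0,0,0,0]],
  ],
  newtons=60,
)

```text
clock: 7.15
tool_pos: [493.4, -184.0, 99.9]
eef_rot: [0.0, 0.986, -0.165, 0.0]
contact_force: [-0.4, 0.1, -3.2]
finger_gap: 17.6
```

```bash
python3 - <<'E'
from h import *
c=cam("wrist"); o=c["o"]; print(o["clock"],o["tool_pos"],o["finger_gap"],o["contact_force"])
im=c["img"]; cv2.imwrite("pics/w8.png",im)
s=cam("side"); cv2.imwrite("pics/s8.png",s["img"])
s=cam("scene"); cv2.imwrite("pics/sc8.png",s["img"])
E
```

```text
7.15 [ 493.43954618 -183.96780511   99.85103686] 17.6127697521312 [-0.42386831  0.0890729  -3.24261015]
```

View pics/w8.png

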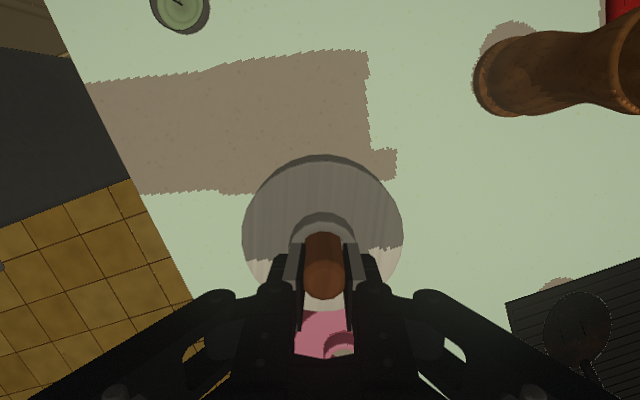

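View pics/sc8.png

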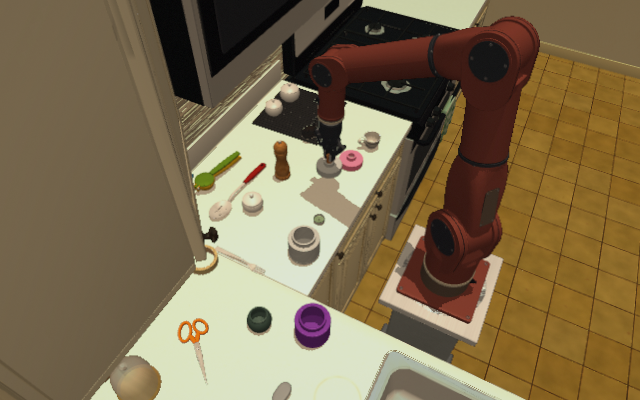

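The set is lifted: the force is −3.2 N in z and the lids hang level. I carry it toward the canister, stopping short with the camera over it to measure the mouth.

Request:
servo_tool(
  moves=[
    [[1,0,8,20,0],[1,-5,20,25,0.04],[1,-8,30,25,0.05],[1,-10,35,20,0.06],[1,-10,35,10,0.06],[1,-10,30,0,0.06],[1,-7,20,0,0.04],[1,-3,10,0,0.02]],
  ],
)

```text
clock: 8.1
tool_pos: [439.4, 5.7, 198.9]
eef_rot: [0.0, 1.0, 0.001, -0.001]
contact_force: [0.4, -1.4, -2.9]
finger_gap: 17.4
```

Request:
servo_tool(
  moves=[
    [[1,0,0,0,0],[1,0,0,0,0],[1,0,0,0,0]],
  ],
)

```text
clock: 8.4
tool_pos: [440.7, 2.7, 199.4]
eef_rot: [-0.0, 1.0, -0.002, -0.0]
contact_force: [-0.4, -0.4, -2.9]
finger_gap: 17.6
```

```bash
python3 - <<'E'
from h import *
c=cam("wrist"); o=c["o"]; print(o["clock"],o["tool_pos"],o["eef_rot"],o["finger_gap"],o["contact_force"])
im=c["img"]; cv2.imwrite("pics/w9.png",im)
s=cam("side"); cv2.imwrite("pics/s9.png",s["img"])
s=cam("scene"); cv2.imwrite("pics/sc9.png",s["img"])
E
```

```text
8.4 [440.71930188   2.72935331 199.40954814] [-1.20652813e-04  9.99998264e-01 -1.82649766e-03 -3.48626322e-04] 17.56455956377608 [-0.39062387 -0.3673685  -2.92287922]
```

View pics/w9.png

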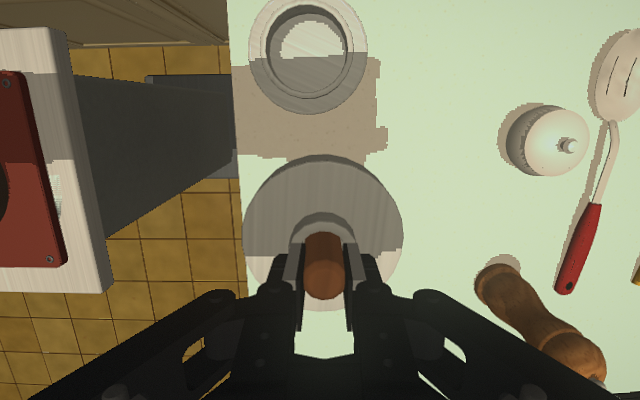

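View pics/s9.png

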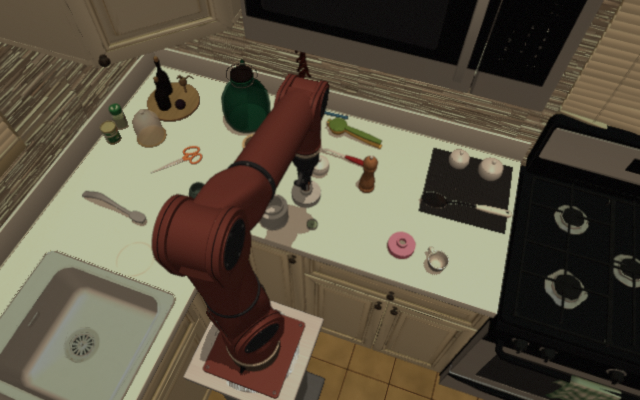

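View pics/sc9.png

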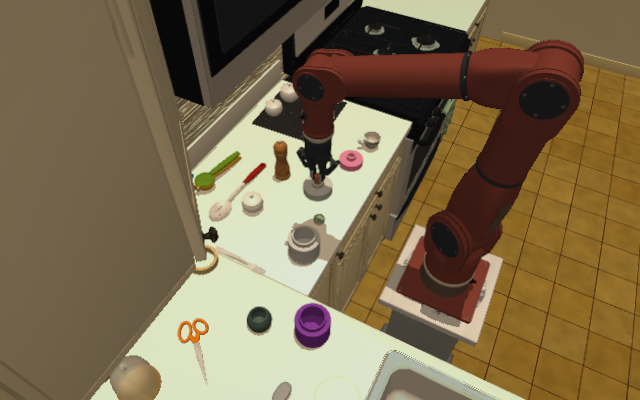

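```bash
python3 - <<'E'
from h import *
c=cam("wrist"); o=c["o"]; print(o["tool_pos"])
im=c["img"]
cv2.imwrite("pics/w9c.png",cv2.resize(im[0:120,240:380],None,fx=5,fy=5,interpolation=cv2.INTER_CUBIC))
s=cam("scene"); cv2.imwrite("pics/sc9c.png",cv2.resize(s["img"][210:280,270:340],None,fx=8,fy=8,interpolation=cv2.INTER_CUBIC))
# undistorted tilt reference: project circle guess
for z,r in ((91,37),(75,50)):
    for C in ((427,114),):
        P=[proj(c,[C[0]+r*np.cos(a),C[1]+r*np.sin(a),z]) for a in (0,np.pi/2,np.pi,-np.pi/2)]; print(z,np.round(P,1).tolist())
E
```

```text
[440.66598289   3.33665    199.61141311]
91 [[353.1, 52.1], [305.2, 0.1], [259.0, 52.6], [306.8, 101.0]]
75 [[367.0, 55.1], [306.0, -11.7], [247.1, 55.7], [307.9, 116.8]]
```

View pics/w9c.png

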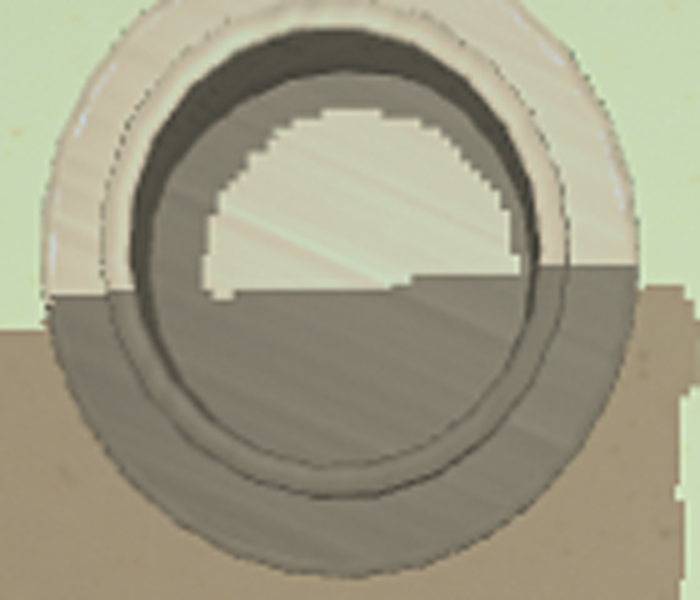

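View pics/sc9c.png

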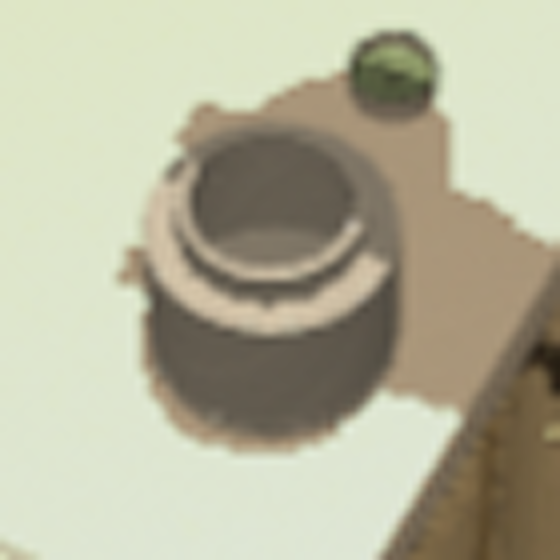

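The wrist view shows the canister mouth at (306,52): neck outline 260.6 to 353.8 in u, bottom at v=99.6. That puts the centre at about (427.6,115). I move over it and descend to just above the rim.

Request:
servo_tool(
  moves=[
    [[1,-1,10,0,0],[1,-2,20,0,0],[1,-3,25,0,0],[1,-3,25,0,0],[1,-2,18,0,0],[1,-2,10,-10,0],[1,0,3,-20,0],[1,0,0,-25,0]],
  ],
)

```text
clock: 9.45
tool_pos: [427.8, 115.9, 144.3]
eef_rot: [-0.0, 1.0, -0.0, 0.001]
contact_force: [0.4, -0.5, -3.1]
finger_gap: 17.6
```

Request:
servo_tool(
  moves=[
    [[1,0,0,-10,0],[1,0,0,0,0],[1,0,0,0,0],[1,0,0,0,0]],
  ],
)

```text
clock: 9.85
tool_pos: [428.3, 115.2, 135.8]
eef_rot: [-0.0, 1.0, -0.001, 0.001]
contact_force: [0.4, -0.0, -2.5]
finger_gap: 17.6
```

```bash
python3 - <<'E'
from h import *
c=cam("wrist"); o=c["o"]; print(o["clock"],o["tool_pos"],o["eef_rot"],o["finger_gap"],o["contact_force"])
im=c["img"]; cv2.imwrite("pics/w10.png",im)
s=cam("side"); cv2.imwrite("pics/s10c.png",cv2.resize(s["img"][150:250,230:340],None,fx=5,fy=5,interpolation=cv2.INTER_CUBIC))
s=cam("scene"); cv2.imwrite("pics/sc10c.png",cv2.resize(s["img"][170:280,250:360],None,fx=5,fy=5,interpolation=cv2.INTER_CUBIC))
print(onz(s,303.5,234.9,91))
E
```

```text
9.85 [428.27018305 115.21096953 135.8036685 ] [-8.77122108e-05  9.99999473e-01 -6.82608027e-04  7.61867822e-04] 17.626309100111474 [ 0.40735641 -0.03105738 -2.49022635]
[426.88707429 117.49924912  91.        ]
```

View pics/w10.png

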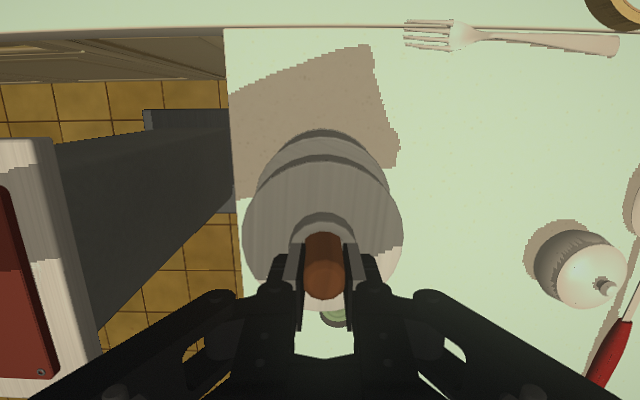

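View pics/s10c.png

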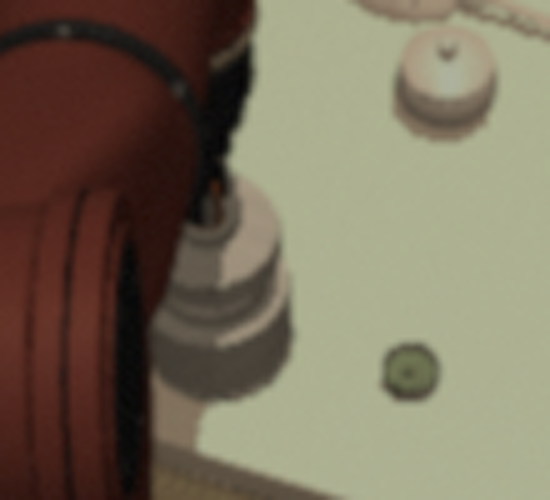

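View pics/sc10c.png

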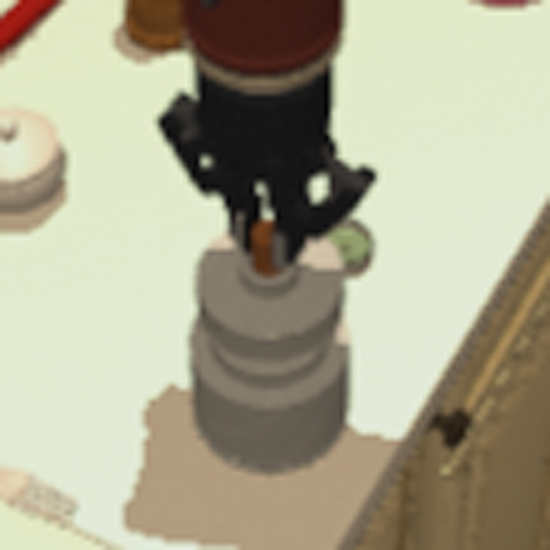

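```bash
python3 - <<'E'
from h import *
c=cam("wrist"); im=c["img"]; o=c["o"]; p=o["tool_pos"]; print(p)
for C in ((428,115),(428,117)):
    print(C,"shoulder top",proj(c,[C[0],C[1]+50,75]),"L/R@y+20",proj(c,[C[0]-45.8,C[1]+20,75]),proj(c,[C[0]+45.8,C[1]+20,75]), "neck top",proj(c,[C[0],C[1]+37,91]))
print("lid top edge @ z=TCP-23.9+26",proj(c,[p[0],p[1]+45,p[2]+2]))
cv2.imwrite("pics/w10c.png",cv2.resize(im[115:255,235:410],None,fx=4,fy=4,interpolation=cv2.INTER_CUBIC))
s=cam("scene")
for P in ([428,115],[427,117.5]):
  for z,r in ((75,50),(0,50)):
    q=np.array([proj(s,[P[0]+r*np.cos(a),P[1]+r*np.sin(a),z]) for a in np.linspace(0,6.28,200)]); print(P,z,((q.min(0)-[250,170])*5).round(),((q.max(0)-[250,170])*5).round())
q=np.array([proj(s,[p[0]+45*np.cos(a),p[1]+45*np.sin(a),p[2]+2]) for a in np.linspace(0,6.28,200)]); print("lid",((q.min(0)-[250,170])*5).round(),((q.max(0)-[250,170])*5).round())
E
```

```text
[428.02317999 115.14086271 135.50865497]
(428, 115) shoulder top [323.51985188 135.84410795] L/R@y+20 [259.76077431 178.44295784] [387.41472463 178.19242906] neck top [323.57549412 158.14966097]
(428, 117) shoulder top [323.51440796 132.90881285] L/R@y+20 [259.60511411 175.70869417] [387.56011905 175.45853063] neck top [323.56987752 155.10480207]
lid top edge @ z=TCP-23.9+26 [323.67470058 156.48814203]
[428, 115] 75 [187. 272.] [349. 403.]
[428, 115] 0 [192. 342.] [348. 471.]
[427, 117.5] 75 [187. 275.] [349. 407.]
[427, 117.5] 0 [191. 345.] [347. 475.]
lid [191. 216.] [342. 336.]
```

View pics/w10c.png

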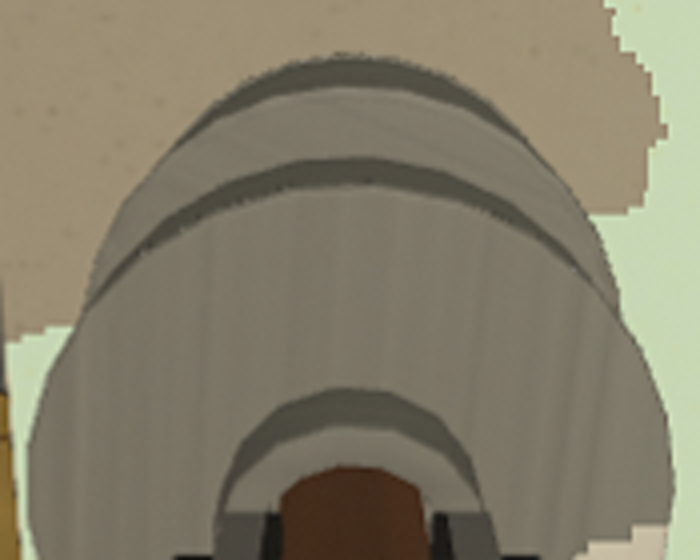

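```bash
python3 - <<'E'
from h import *
c=cam("wrist"); im=c["img"]; o=c["o"]; p=o["tool_pos"]; print(p)
cv2.imwrite("pics/w11c.png",cv2.resize(im[200:320,255:395],None,fx=5,fy=5,interpolation=cv2.INTER_CUBIC))
for dy in (0,-1,-2): print(dy,"knobtop c",proj(c,[p[0],p[1]+dy,p[2]+46.1]),"bot",proj(c,[p[0],p[1]+dy-10,p[2]+46.1]),"collar top far edge",proj(c,[p[0],p[1]+dy+18,p[2]-23.9+41]),"collar base far",proj(c,[p[0],p[1]+dy+18,p[2]-23.9+26]),"plate far",proj(c,[p[0],p[1]+45+dy,p[2]+2]))
E
```

```text
[427.82555195 115.12193227 135.25094509]
0 knobtop c [323.9442481  278.75971915] bot [323.97700739 299.35189865] collar top far edge [323.79889995 216.0306905 ] collar base far [323.76648622 206.88860573] plate far [323.68312604 156.48869821]
-1 knobtop c [323.94759076 280.86034762] bot [323.980203   301.36126574] collar top far edge [323.80204976 217.95613969] collar base far [323.7694306  208.67109631] plate far [323.68633627 158.43213926]
-2 knobtop c [323.95091841 282.95166249] bot [323.98338429 303.36173443] collar top far edge [323.80518829 219.87471501] collar base far [323.77236543 210.44780595] plate far [323.68953628 160.3693924 ]
```

View pics/w11c.png

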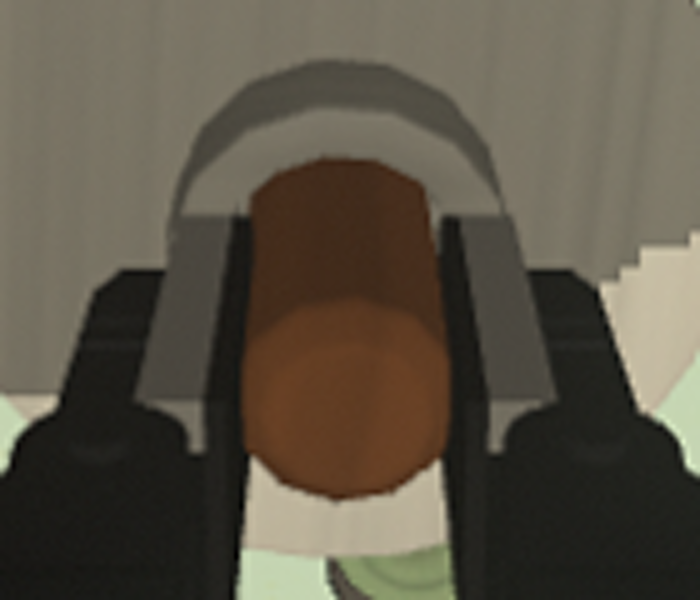

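The knob sits on the tool axis: its near edge is at v=299.4, as predicted. The outer lid hangs about 2 mm toward −y, at the limit of its play. The canister centre is confirmed at about (427.8,114.8). I bias +0.7 mm in y and descend slowly.

Request:
servo_tool(
  moves=[
    [[1,0,0.7,-6,0],[1,0,0,-6,0],[1,0,0,-5,0],[1,0,0,-4,0],[1,0,0,-3,0],[1,0,0,0,0]],
  ],
)

```text
clock: 10.75
tool_pos: [427.2, 115.8, 110.3]
eef_rot: [-0.0, 1.0, -0.0, -0.0]
contact_force: [-0.3, -0.2, -2.7]
finger_gap: 17.6
```

Request:
servo_tool(
  moves=[
    [[1,0,0,-3,0],[1,0,0,-3,0],[1,0,0,-2,0],[1,0,0,0,0],[1,0,0,0,0]],
  ],
)

```text
clock: 11.25
tool_pos: [427.5, 115.8, 102.8]
eef_rot: [-0.0, 1.0, -0.0, -0.0]
contact_force: [0.4, 0.6, -2.6]
finger_gap: 17.3
```

Request:
servo_tool(
  moves=[
    [[1,0,0,-2,0],[1,0,0,-2,0],[1,0,0,0,0],[1,0,0,0,0]],
  ],
)

```text
clock: 11.65
tool_pos: [427.6, 115.8, 98.8]
eef_rot: [-0.0, 1.0, -0.001, -0.0]
contact_force: [-0.6, 0.3, -1.7]
finger_gap: 17.5
```

Request:
servo_tool(
  moves=[
    [[1,0,0,-1,0],[1,0,0,-1,0],[1,0,0,0,0],[1,0,0,0,0]],
  ],
)

```text
clock: 12.05
tool_pos: [427.6, 115.9, 97.0]
eef_rot: [0.0, 1.0, -0.0, 0.0]
contact_force: [-2.2, -0.3, 3.6]
finger_gap: 17.5
```

The outer lid took up weight at TCP z≈98.8 (Fz −1.7) and the inner at 97.0 (Fz +3.6), exactly at the expected home heights. A quick look before I let go.

```bash
python3 - <<'E'
from h import *
c=cam("wrist"); o=c["o"]; print(o["clock"],o["tool_pos"],o["contact_force"])
cv2.imwrite("pics/w12c.png",cv2.resize(c["img"][115:315,225:420],None,fx=3,fy=3,interpolation=cv2.INTER_CUBIC))
s=cam("scene"); cv2.imwrite("pics/sc12c.png",cv2.resize(s["img"][190:280,260:350],None,fx=6,fy=6,interpolation=cv2.INTER_CUBIC))
E
```

```text
12.05 [427.63829507 115.89897692  97.04427806] [-2.18774132 -0.31443639  3.64384834]
```

View pics/sc12c.png

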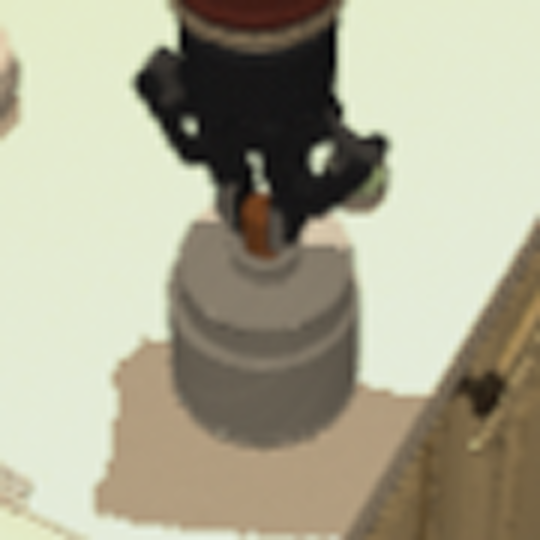

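View pics/w12c.png

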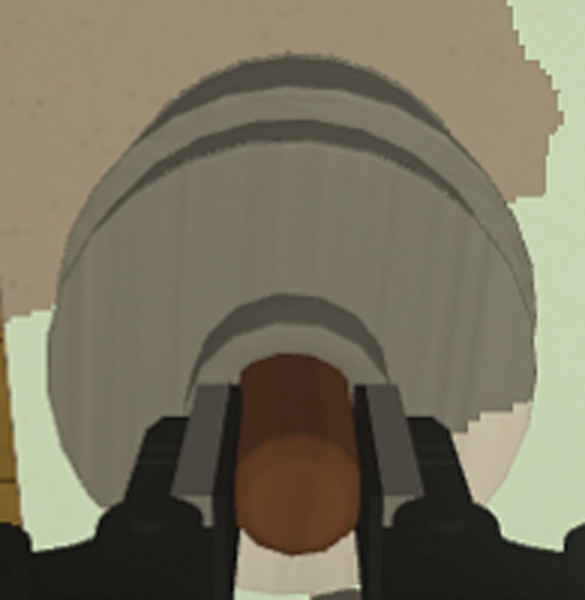

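Both views show the set level with the skirt down on the shoulder. I let go.

Request:
servo_tool(
  moves=[
    [[0.7,0,0,0,0],[0.5,0,0,0,0],[0.3,0,0,0,0],[0.3,0,0,0,0],[0.3,0,0,0,0],[0.3,0,0,0,0],[0.3,0,0,0,0]],
  ],
)

```text
clock: 12.85
tool_pos: [427.5, 115.8, 96.8]
eef_rot: [-0.0, 1.0, -0.001, -0.0]
contact_force: [-0.5, -0.2, -0.4]
finger_gap: 59.4
```

```bash
python3 - <<'E'
from h import *
c=cam("wrist"); o=c["o"]; print(o["clock"],o["tool_pos"],o["contact_force"],o["finger_gap"]); p=o["tool_pos"]
cv2.imwrite("pics/w13c.png",cv2.resize(c["img"][115:315,210:435],None,fx=3,fy=3,interpolation=cv2.INTER_CUBIC))
for C in ((427.6,115),): print("collar top far",proj(c,[C[0],C[1]+18,116]),"plate far",proj(c,[C[0],C[1]+45,101]),"should far",proj(c,[C[0],C[1]+50,75]),"knob top c",proj(c,[C[0],C[1],143]))
s=cam("scene"); cv2.imwrite("pics/sc13c.png",cv2.resize(s["img"][190:280,260:350],None,fx=6,fy=6,interpolation=cv2.INTER_CUBIC))
E
```

```text
12.85 [427.52335913 115.8401346   96.80340206] [-0.45387162 -0.23430162 -0.37151357] 59.365215132912134
collar top far [323.93941851 219.07277232] plate far [323.85118087 158.79640433] should far [323.81890784 143.11117617] knob top c [324.03839915 280.63449297]
```

View pics/w13c.png

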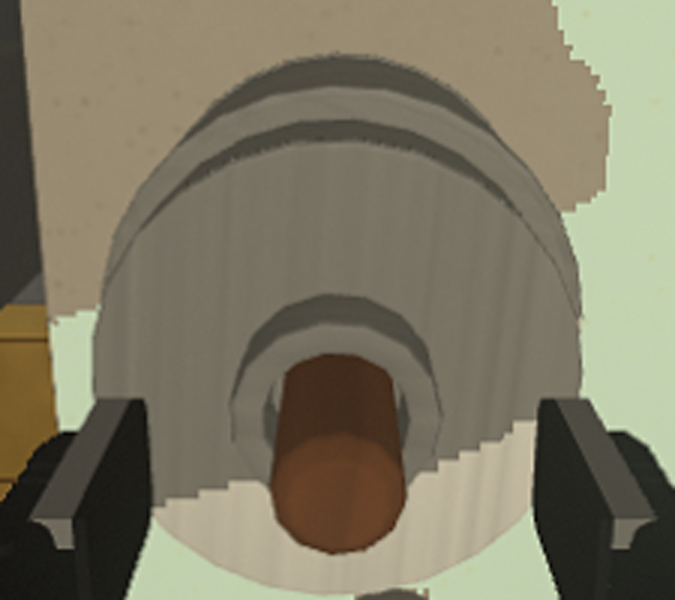

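View pics/sc13c.png

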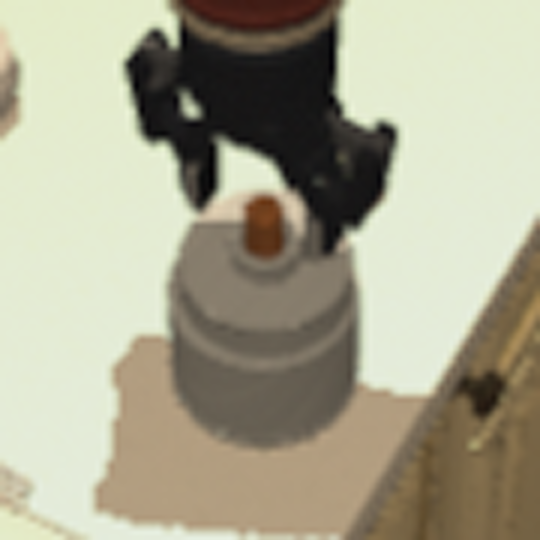

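The lids are home and let go. The outer centre is at about y=113.2 and the knob at about 115.6, so they are nearly touching in y. Before going down on the collar I estimate the true tip height from the scene view.

```bash
python3 - <<'E'
from h import *
s=cam("scene"); o=s["o"]; p=o["tool_pos"]; print(p,o["contact_force"])
for off in (0,10,20,25,30,35):
    z=p[2]+off; r=[]
    for sx in (-1,1):
        q=np.array([proj(s,[p[0]+sx*x,p[1]+y,z]) for x in (30,38) for y in (-11,11)])
        q=(q-[260,190])*6; r.append((q.min(0).round(),q.max(0).round()))
    print(off,r)
cv2.imwrite("pics/sc14c.png",cv2.resize(s["img"][205:245,280:330],None,fx=12,fy=12,interpolation=cv2.INTER_CUBIC))
c=cam("side"); cv2.imwrite("pics/s14c.png",cv2.resize(c["img"][150:250,230:340],None,fx=5,fy=5,interpolation=cv2.INTER_CUBIC))
E
```

```text
[427.50686504 115.8429512   96.78807428] [ 0.94896568 -0.08510866  0.06185771]
0 [(array([303., 267.]), array([337., 304.])), (array([186., 217.]), array([221., 253.]))]
10 [(array([303., 255.]), array([338., 292.])), (array([185., 205.]), array([220., 241.]))]
20 [(array([303., 243.]), array([338., 281.])), (array([184., 193.]), array([220., 229.]))]
25 [(array([303., 237.]), array([338., 275.])), (array([184., 187.]), array([219., 223.]))]
30 [(array([303., 231.]), array([338., 269.])), (array([184., 181.]), array([219., 217.]))]
35 [(array([303., 225.]), array([338., 263.])), (array([183., 175.]), array([219., 211.]))]
```

View pics/sc14c.png

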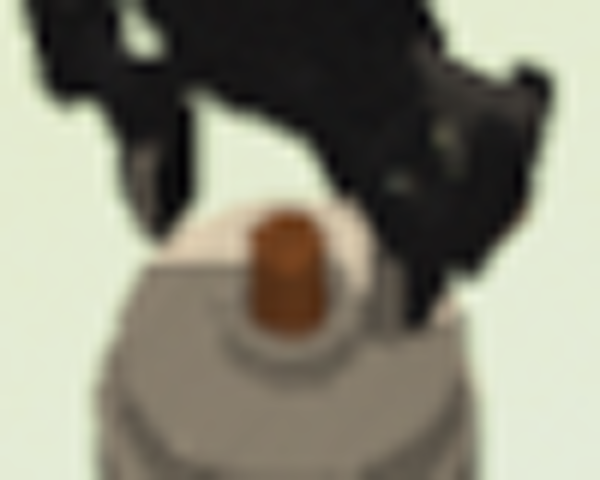

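View pics/s14c.png

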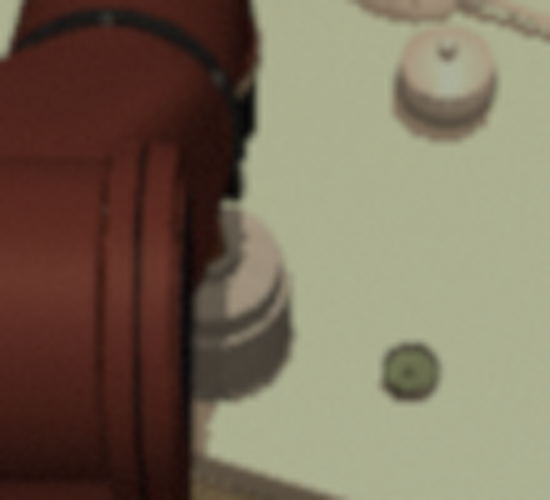

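From the scene view the tips are about 35–40 mm above the reported TCP at this opening, and the palm is at least 40 mm above the knob top. There is room to go down. I descend in two stages, watching the force.

Request:
servo_tool(
  moves=[
    [[0.3,0,-1,-4,0],[0.3,0,-1,-4,0],[0.3,0,0,-4,0],[0.3,0,0,-3,0],[0.3,0,0,0,0],[0.3,0,0,0,0]],
  ],
)

```text
clock: 13.65
tool_pos: [427.4, 113.9, 81.7]
eef_rot: [-0.0, 1.0, -0.0, -0.0]
contact_force: [-1.1, -0.7, 0.6]
finger_gap: 59.7
```

```bash
python3 - <<'E'
from h import *
c=cam("wrist"); o=c["o"]; print(o["clock"],o["tool_pos"],o["contact_force"],o["finger_gap"]); p=o["tool_pos"]
cv2.imwrite("pics/w15c.png",cv2.resize(c["img"][115:400,190:450],None,fx=2.1,fy=2.1,interpolation=cv2.INTER_CUBIC))
s=cam("scene"); cv2.imwrite("pics/sc15c.png",cv2.resize(s["img"][205:245,280:330],None,fx=12,fy=12,interpolation=cv2.INTER_CUBIC))
E
```

```text
13.65 [427.44041465 113.92312895  81.72576225] [-1.05970944 -0.70961872  0.57992488] 59.667401342454994
```

View pics/w15c.png

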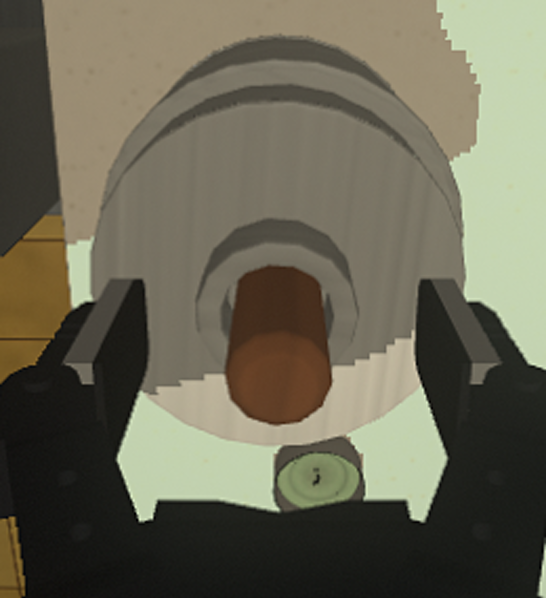

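View pics/sc15c.png

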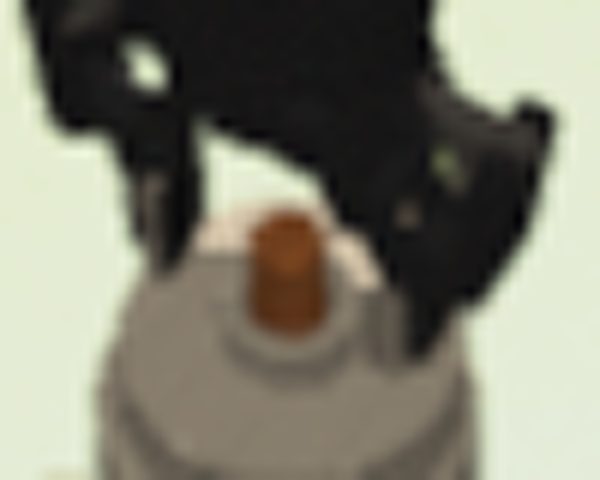

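Request:
servo_tool(
  moves=[
    [[0.35,0,0,-4,0],[0.4,0,0,-4,0],[0.4,0,0,-3,0],[0.4,0,0,0,0],[0.4,0,0,0,0]],
  ],
)

```text
clock: 14.25
tool_pos: [427.7, 113.8, 72.2]
eef_rot: [0.001, 1.0, -0.001, -0.0]
contact_force: [-9.7, -4.6, 25.9]
finger_gap: 51.0
```

```bash
python3 - <<'E'
from h import *
c=cam("wrist"); o=c["o"]; print(o["clock"],o["tool_pos"],o["contact_force"],o["finger_gap"]); p=o["tool_pos"]
cv2.imwrite("pics/w16c.png",cv2.resize(c["img"][115:400,190:450],None,fx=2.1,fy=2.1,interpolation=cv2.INTER_CUBIC))
s=cam("scene"); cv2.imwrite("pics/sc16c.png",cv2.resize(s["img"][205:245,280:330],None,fx=12,fy=12,interpolation=cv2.INTER_CUBIC))
E
```

```text
14.25 [427.6573532  113.76088688  72.20984505] [-9.67451498 -4.64764737 25.85717912] 51.00918387953774
```

View pics/w16c.png

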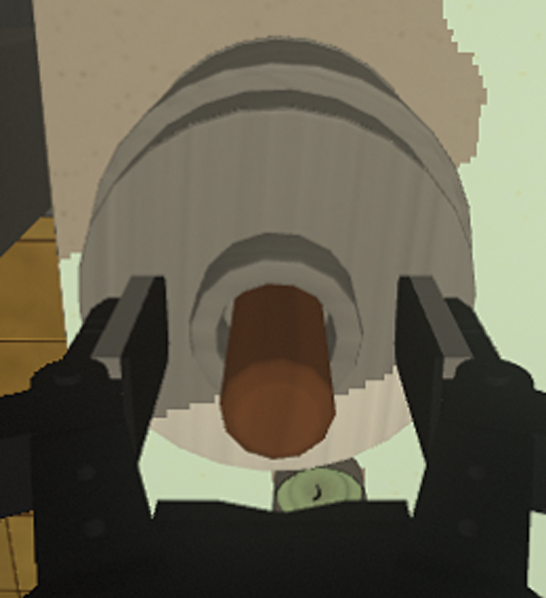

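View pics/sc16c.png

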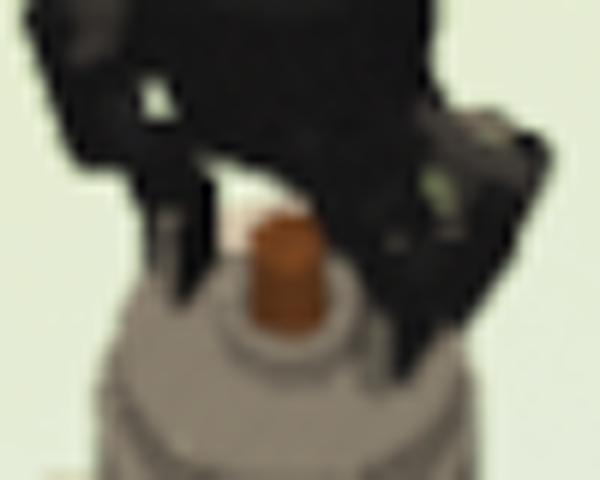

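Fz is +26 N with TCP z at 72.2. The finger tips have touched the top plate (z=101), so the true tip offset is about 29 mm at this opening, as the wrist view gave. I back off 6 mm straight away.

Request:
servo_tool(
  moves=[
    [[0.4,0,0,3,0],[0.4,0,0,3,0],[0.4,0,0,0,0],[0.4,0,0,0,0]],
  ],
)

```text
clock: 14.75
tool_pos: [427.4, 113.8, 76.6]
eef_rot: [0.0, 1.0, -0.001, -0.0]
contact_force: [0.7, -0.0, -0.2]
finger_gap: 51.2
```

```bash
python3 - <<'E'
from h import *
c=cam("wrist"); o=c["o"]; print(o["clock"],o["tool_pos"],o["contact_force"],o["finger_gap"]); p=o["tool_pos"]
cv2.imwrite("pics/w17c.png",cv2.resize(c["img"][115:400,190:450],None,fx=2.1,fy=2.1,interpolation=cv2.INTER_CUBIC))
for y in (112,113,114,115): print(y,"plate far",proj(c,[427.6,y+45,101])[1],"collar",proj(c,[427.6,y+18,116])[1],"shoulder",proj(c,[427.6,y+50,75])[1],"knob near",proj(c,[427.6,y-10,143])[1])
E
```

```text
14.75 [427.43792513 113.75778736  76.60958283] [ 0.71410235 -0.04176148 -0.15698017] 51.158811638766956
112 plate far 167.95521672081048 collar 236.9261744358783 shoulder 149.22504842102208 knob near 334.13110921580767
113 plate far 165.74578542953327 collar 234.7489756859474 shoulder 147.29406634263125 knob near 331.8980367968935
114 plate far 163.52817739486966 collar 232.562608624525 shoulder 145.35708218219725 knob near 329.6531167479545
115 plate far 161.3023704636605 collar 230.36703754509938 shoulder 143.41408360507089 knob near 327.39628131201925
```

View pics/w17c.png

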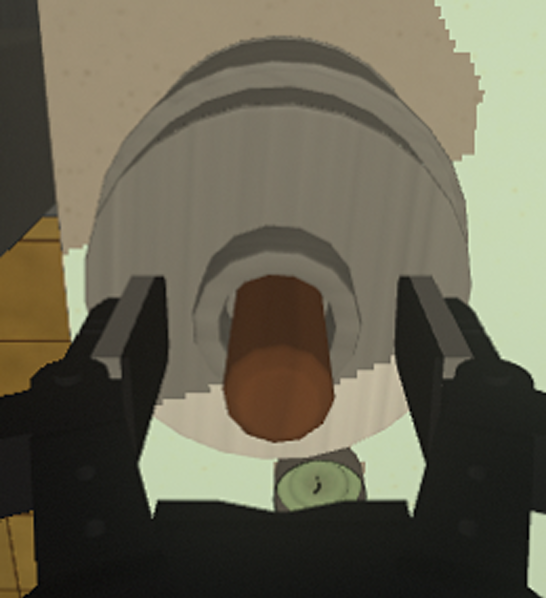

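The lids are undisturbed, and Fz is back to about 0. I close on the collar.

Request:
servo_tool(
  moves=[
    [[0.6,0,0,0,0],[0.8,0,0,0,0],[1,0,0,0,0],[1,0,0,0,0],[1,0,0,0,0]],
  ],
  newtons=40,
)

```text
clock: 15.3
tool_pos: [427.5, 113.8, 76.9]
eef_rot: [0.0, 1.0, -0.001, -0.0]
contact_force: [-1.5, -1.3, 4.7]
finger_gap: 33.6
```

```bash
python3 - <<'E'
from h import *
c=cam("wrist"); o=c["o"]; print(o["clock"],o["tool_pos"],o["contact_force"],o["finger_gap"]); p=o["tool_pos"]
cv2.imwrite("pics/w18c.png",cv2.resize(c["img"][115:400,190:450],None,fx=2.1,fy=2.1,interpolation=cv2.INTER_CUBIC))
s=cam("scene"); cv2.imwrite("pics/sc18c.png",cv2.resize(s["img"][195:275,270:340],None,fx=7,fy=7,interpolation=cv2.INTER_CUBIC))
E
```

```text
15.3 [427.4925356  113.84574468  76.86419863] [-1.54231794 -1.33125163  4.70616867] 33.602153586079645
```

View pics/w18c.png

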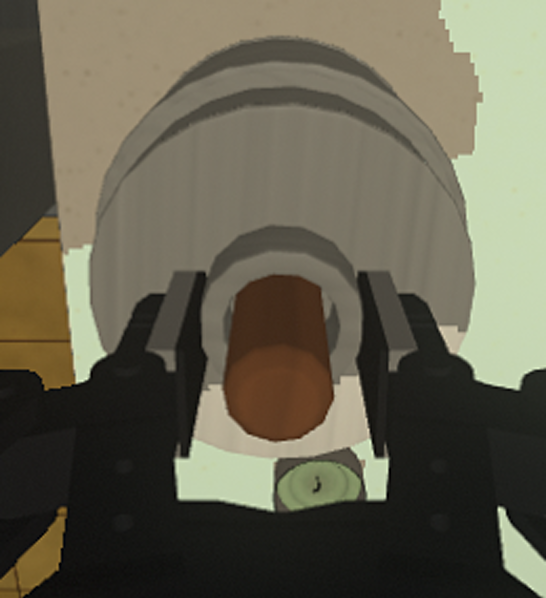

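View pics/sc18c.png

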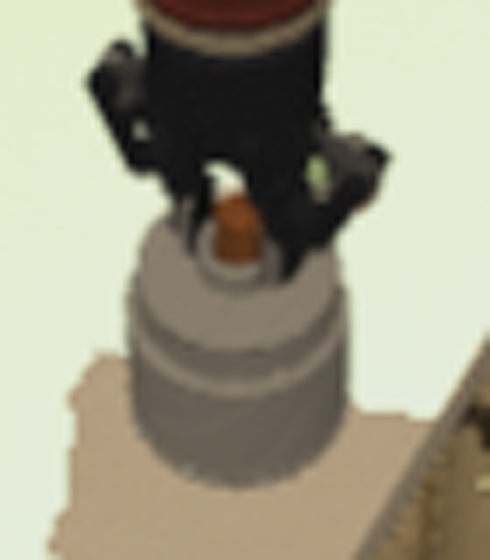

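The gap is 33.6, the same −2 mm reading bias as on the knob, with both pads on the collar. I lift a hair, centre the outer lid on the knob (+2 mm in y), then raise it straight.

Request:
servo_tool(
  moves=[
    [[1,0,0,1.5,0],[1,0,1,0.5,0],[1,0,1,0,0],[1,0,0,0,0],[1,0,0,0,0]],
  ],
  newtons=50,
)

```text
clock: 15.9
tool_pos: [427.4, 115.9, 78.7]
eef_rot: [-0.0, 1.0, -0.0, -0.0]
contact_force: [0.2, -0.7, -1.5]
finger_gap: 33.5
```

```bash
python3 - <<'E'
from h import *
c=cam("wrist"); o=c["o"]; print(o["clock"],o["tool_pos"],o["contact_force"],o["finger_gap"]); p=o["tool_pos"]
cv2.imwrite("pics/w19c.png",cv2.resize(c["img"][200:340,255:395],None,fx=4.2,fy=4.2,interpolation=cv2.INTER_CUBIC))
E
```

```text
15.9 [427.44682242 115.87636015  78.6926197 ] [ 0.20854821 -0.72160463 -1.50062312] 33.503228826362495
```

View pics/w19c.png

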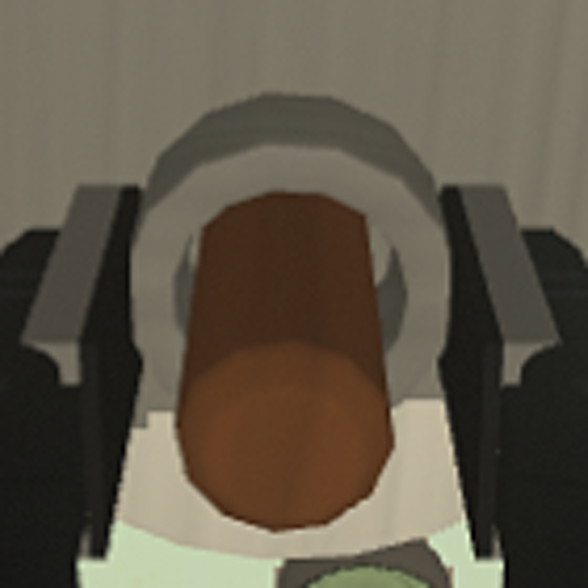

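```bash
python3 - <<'E'
from h import *
c=cam("wrist"); o=c["o"]; print(o["tool_pos"],o["contact_force"])
for y in (113,114,115,116): print(y,"knob near",proj(c,[427.6,y-10,143])[1],"collar top far outer",proj(c,[427.6,y+18,118])[1],"hole far edge",proj(c,[427.6,y+12,118])[1],"knob far at z118",proj(c,[427.6,y+10,118])[1])
E
```

```text
[427.45748786 115.8514583   78.72638628] [ 0.07593185 -0.33907868 -1.39515525]
113 knob near 332.8156924577821 collar top far outer 239.18162399139746 hole far edge 251.98704126533468 knob far at z118 256.1842355266536
114 knob near 330.6208187820973 collar top far outer 237.015827828986 hole far edge 249.8751690203818 knob far at z118 254.09005148790152
115 knob near 328.41453572330164 collar top far outer 234.84091929085247 hole far edge 247.75439892329365 knob far at z118 251.98704126533468
116 knob near 326.19677945137107 collar top far outer 232.65686274669557 hole far edge 245.62469515779213 knob far at z118 249.8751690203818
```

The outer lid is now centred on the knob: outer y is about 115.5–116, the knob about 116, and the load is just the lid's own weight at −1.4 N. I lift straight up.

Request:
servo_tool(
  moves=[
    [[1,0,0,4,0],[1,0,0,8,0],[1,0,0,10,0],[1,0,0,12,0],[1,0,0,15,0],[1,0,0,18,0],[1,0,0,20,0],[1,0,0,20,0]],
  ],
)

```text
clock: 16.8
tool_pos: [427.6, 116.0, 187.7]
eef_rot: [-0.0, 1.0, -0.0, 0.0]
contact_force: [0.7, 0.3, -1.3]
finger_gap: 33.3
```

Request:
servo_tool(
  moves=[
    [[1,0,0,18,0],[1,0,0,10,0],[1,0,0,5,0],[1,0,0,0,0],[1,0,0,0,0],[1,0,0,0,0],[1,0,0,0,0]],
  ],
)

```text
clock: 17.5
tool_pos: [427.2, 115.8, 218.2]
eef_rot: [-0.0, 1.0, -0.001, -0.001]
contact_force: [-0.5, -0.1, -0.7]
finger_gap: 33.0
```

```bash
python3 - <<'E'
from h import *
c=cam("wrist"); o=c["o"]; print(o["clock"],o["tool_pos"],o["contact_force"],o["finger_gap"],np.abs(o["dq"]).max())
cv2.imwrite("pics/w20.png",c["img"])
s=cam("scene"); cv2.imwrite("pics/sc20c.png",cv2.resize(s["img"][150:280,240:370],None,fx=4.5,fy=4.5,interpolation=cv2.INTER_CUBIC))
s=cam("side"); cv2.imwrite("pics/s20.png",s["img"])
E
```

```text
17.5 [427.18379917 115.76324589 218.21497626] [-0.5220544  -0.05119087 -0.73765695] 32.97901089932938 0.00279628508360962
```

View pics/sc20c.png

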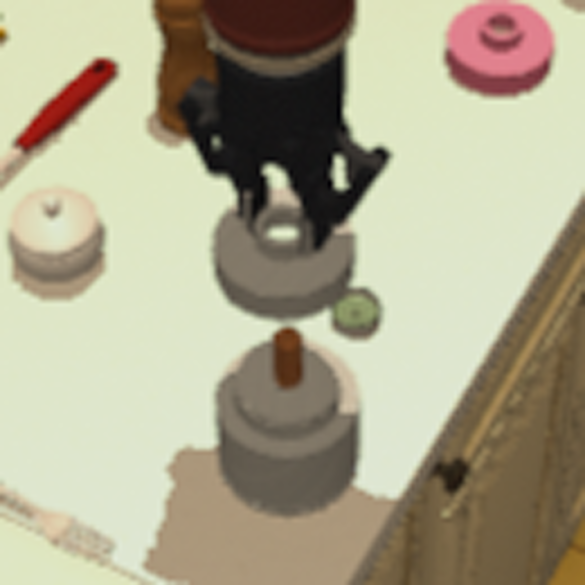

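View pics/w20.png

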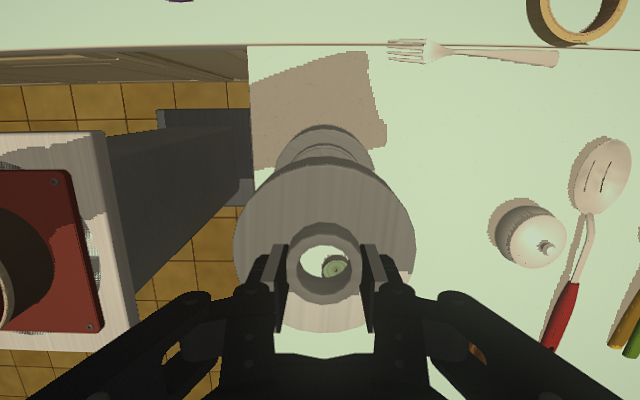

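View pics/s20.png

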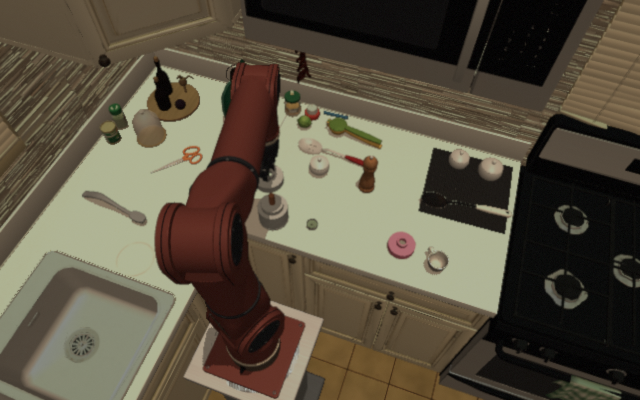

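The outer lid is in the air, level, with the knob free below it and the inner lid seated. I hold 0.5 s to check that the grip is stable and check the knob height.

Request:
servo_tool(
  moves=[
    [[1,0,0,0,0],[1,0,0,0,0],[1,0,0,0,0],[1,0,0,0,0],[1,0,0,0,0]],
  ],
)

```text
clock: 18.15
tool_pos: [427.6, 115.8, 218.8]
eef_rot: [-0.0, 1.0, -0.001, 0.0]
contact_force: [-0.8, -0.4, -1.5]
finger_gap: 33.2
```

```bash
python3 - <<'E'
from h import *
s=cam("scene"); o=s["o"]; print(o["clock"],o["tool_pos"],o["contact_force"],o["finger_gap"])
m=cv2.inRange(cv2.cvtColor(s["img"],cv2.COLOR_BGR2HSV),(3,110,40),(22,255,255)); r=np.zeros_like(m); r[218:240,295:312]=255; m&=r
ys,xs=np.nonzero(m); print("knob",xs.min(),xs.max(),ys.min(),ys.max())
q=np.array([proj(s,[427.6+10*np.cos(a),115+10*np.sin(a),z]) for z in (143,96.5) for a in np.linspace(0,6.28,60)]); print("pred",q.min(0),q.max(0))
w=cam("wrist"); cv2.imwrite("pics/w21.png",cv2.resize(w["img"][110:340,220:430],None,fx=2.5,fy=2.5))
cv2.imwrite("pics/sc21.png",cv2.resize(s["img"][195:275,270:340],None,fx=7,fy=7,interpolation=cv2.INTER_CUBIC))
E
```

```text
18.15 [427.5505498  115.83567988 218.83473957] [-0.84382749 -0.44540202 -1.50098129] 33.16526123041629
knob 301 306 223 235
pred [300.09259287 221.22702669] [306.93500828 235.81134375]
```

View pics/sc21.png

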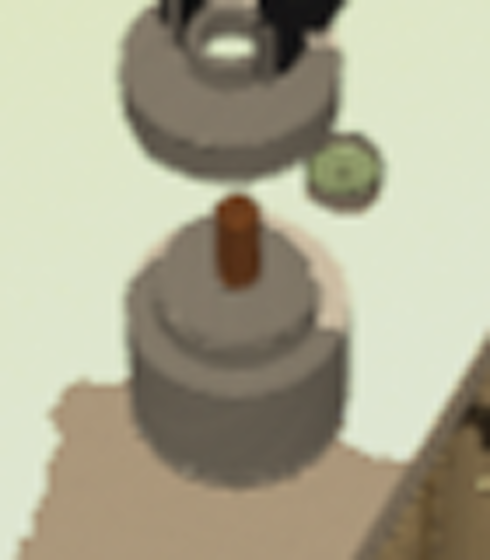

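The knob spans rows 223–235 against a predicted 221–236 for home. The grip is stable and the lid is level. I hand in.

```bash
python3 - <<'E'
from cell import job_done
print(job_done())
E
```

```text
the job is handed in; nothing more can be done
None
```

I carried the lid set over by the knob, lowered it until both lids were home on the canister, and let it go. I then lifted the outer lid straight off by its collar and handed in still holding it, at about 18 s on the clock.

**Final state at the last checks:**
- **Outer lid:** held level and steady, with its lower edge about 73 mm above the knob top. The load on the gripper is just the lid's own weight, about −1.5 N.
- **Inner lid:** seated and upright in the mouth. Its knob shows in scene rows 223–235, against a predicted 221–236 for home.
- **Canister and other things:** the canister stands where it was. I saw no bystander moved in the pictures; I did not measure them.

**What went wrong or disagreed:**
- **First grasp missed:** the fingers shut above the knob. The finger tips are about 29 mm behind the reported TCP, although the description puts them at its very end. I measured this in the pictures and went lower.
- **Lid touched while lowering for the collar:** the finger tips briefly pressed on the outer lid's plate with about 26 N. I backed off at once and a check showed the lids undisturbed.
- **Scene-view tip height was wrong:** it put the tips 35–40 mm above the TCP, and the touch showed 29 mm, as the wrist view had said.
- **Gap readings:** the gripper reads about 2 mm smaller than the parts it holds.

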